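# Pack the macaron carrier beside the chocolate hob

### The job

Pack the macaron boxes for delivery: the saucepan's handle sticks out over the carrier, so first swing it in until the whole handle lies over the hob alongside its front edge, clear of the milk pan; then squeeze the two buttons on the carrier's lid together, lift the lid off and lay it flat on the counter. Set every macaron box upright on the carrier's floor, then put the lid back fully home, latched with both buttons sprung out again, and leave the milk pan, jar and mug where they are.

Things in the scene. Friction and masses are not known exactly. Their poses are not given: they have to be found in the camera images.
- pan (a joint): turn (rad) of the steel saucepan about its own upright axis on the hob; it cannot slide or be lifted. 0: its handle points out of the hob's front (hob's -x); growing values swing it anticlockwise seen from above, so at 1.57 it points along the hob's -y, alongside the front edge. Range -0.6 to 2.2; stays where it is left; friction about 0.12 N m, 1 N at pan_grip
- pan_axis (a point): point on the saucepan's upright axis, at the height of the handle's middle (149 mm above the counter), 85 mm behind the hob's front edge. The pan is 140 mm across, rim 164 mm above the counter
- pan_grip (a point): on the centre line of the saucepan's black handle, 165 mm from the pan's axis, 149 mm above the counter; its -x axis points outward along the handle. The handle is a straight level bar 20 mm wide, 18 mm high, its grip running from 90 to 210 mm from the axis; it passes about 17 mm above the top of the lid's boss
- hob: fixed black hob, 360 mm deep (its x), 460 mm wide (its y), 45 mm high; origin at the centre of its underside; its front edge is at its x = -180 mm and faces the robot. The saucepan's axis is at its (-95, 100) mm
- milk_pan: loose dark milk pan, 120 mm across and 65 mm high, on the hob behind and to the right (-y) of the saucepan, its handle pointing to the back; origin at the centre of its underside. Leave it alone. The saucepan's handle would reach it at a turn of about 1.7 rad or more
- carrier: fixed open aluminium carrier box in front of the hob; origin at the centre of its underside. Inside 140 mm (its x) by 190 mm (its y), walls and floor 6 mm thick, rim 88 mm above its underside. At x = +-70 mm, y within 12 mm, a keeper ledge juts 8 mm inward from the wall, 80 to 87 mm up. Four boxes fit, long sides along its y, centred at about (+-29, +-48) mm
- lid: loose grey lid, 0.28 to 0.46 kg: a plate 152 mm (its x) by 202 mm (its y), 8 mm thick; origin at the centre of the plate's underside. At first latched on the carrier, axes along the carrier's, origin 88 mm above the carrier's underside. Four round-ended rubber feet reach 18.5 mm below the origin; they fit the carrier's inner corners with 2.5 mm to spare each way, and carry it level on the counter
- lid_grip (a point): centre of the lid's boss, between its two black spring buttons, 23 mm above the lid's origin. Boss 20 mm (x) by 44 mm (y), top 34 mm above the origin. Buttons on its +x and -x sides: 28 mm wide (y), from 11 to 34 mm above the origin, outer faces 62 mm apart when out, 42 mm when both are fully squeezed
- button_far (a joint): travel (m) of the button on the lid's +x side: 0 sprung out, 0.010 fully pressed inward; spring 2 N rising to 9 N. Its hook under the plate catches below the carrier's ledge on that side; it is free once pressed over 8 mm. The squeezed lid is lifted by the buttons; in replacing it keep them squeezed till the plate lies on the rim, then let go
- button_near (a joint): travel (m) of the button on the lid's -x side: 0 sprung out, 0.010 fully pressed inward; spring 2 N rising to 9 N. Its hook under the plate catches below the carrier's ledge on that side; it is free once pressed over 8 mm. The squeezed lid is lifted by the buttons; in replacing it keep them squeezed till the plate lies on the rim, then let go
- box1: loose macaron box, 0.1 to 0.21 kg, clear with a kraft tray and chocolate macarons: 50 mm (its x) by 80 mm (its y) by 38 mm high; on top a wooden bar knob to grip it by, 14 mm (x) by 46 mm (y), from 38 to 62 mm up; origin at the centre of its underside. At first on the dark mat at the robot's right. May be absent
- box2: macaron box like box1; may be absent
- box3: macaron box like box1; may be absent
- box4: macaron box like box1; may be absent
- jar: closed storage jar 72 mm across, 110 mm high, standing at the back right; origin at the centre of its underside. Leave it alone
- mug: white mug 76 mm across, 85 mm high, at the back left; origin at the centre of its underside. Leave it alone
Things that resemble listed ones, but are neither listed nor needed, are in the scene too. What is shaped like the box1 but blue is not meant.

How it is judged (in metres and radians):
On the way, in this order (a step that is already met when the one before it is completed fails the run):
1. the saucepan's whole handle lies over the hob, alongside its front edge (turn between 1.2 and 1.75 rad) (value of joint pan between 1.2 and 1.75 rad), for 0.3 s.
2. the lid is off the carrier and lies flat on the counter, released (horizontal distance between lid and carrier above 0.12 m and height (world z) of lid below 0.035 m and angle between lid's own z axis and vertical below 0.1 rad and linear speed of lid below 0.03 m/s and contact force between the fingers and lid below 0.1 N), for 0.3 s.
3. every macaron box stands upright on the carrier's floor, released (x of box1 in the frame of carrier between -0.05 and 0.05 m and y of box1 in the frame of carrier between -0.072 and 0.072 m and z of box1 in the frame of carrier between 0 and 0.012 m and angle between each of box1, box2, box3, box4's own z axis and vertical below 0.1 rad and linear speed of each of box1, box2, box3, box4 below 0.03 m/s and x of box2 in the frame of carrier between -0.05 and 0.05 m and y of box2 in the frame of carrier between -0.072 and 0.072 m and z of box2 in the frame of carrier between 0 and 0.012 m and x of box3 in the frame of carrier between -0.05 and 0.05 m and y of box3 in the frame of carrier between -0.072 and 0.072 m and z of box3 in the frame of carrier between 0 and 0.012 m and x of box4 in the frame of carrier between -0.05 and 0.05 m and y of box4 in the frame of carrier between -0.072 and 0.072 m and z of box4 in the frame of carrier between 0 and 0.012 m and contact force between the fingers and box1 below 0.1 N and contact force between the fingers and box2 below 0.1 N and contact force between the fingers and box3 below 0.1 N and contact force between the fingers and box4 below 0.1 N), for 0.3 s.
4. the lid is back on the carrier and latched (z of lid in the frame of carrier between 0.084 and 0.091 m and horizontal distance between lid and carrier below 0.006 m and angle between lid's own z axis and vertical below 0.04 rad and value of joint each of button_far, button_near below 0.003 m and contact force between the fingers and lid below 0.1 N), for 0.3 s.
At the end, for the whole second after the job is handed in: The saucepan's turn is between 1.2 and 1.75 rad; every box present stands upright (within 0.1 rad) and at rest on the carrier's floor; the lid lies on the carrier's rim (height within 4 mm, centred within 6 mm, level within 0.04 rad), released, both buttons sprung out (under 3 mm of travel) (all of step 1 and all of step 4 and x of box1 in the frame of carrier between -0.05 and 0.05 m and y of box1 in the frame of carrier between -0.072 and 0.072 m and z of box1 in the frame of carrier between 0 and 0.012 m and angle between each of box1, box2, box3, box4's own z axis and vertical below 0.1 rad and linear speed of each of box1, box2, box3, box4 below 0.03 m/s and x of box2 in the frame of carrier between -0.05 and 0.05 m and y of box2 in the frame of carrier between -0.072 and 0.072 m and z of box2 in the frame of carrier between 0 and 0.012 m and x of box3 in the frame of carrier between -0.05 and 0.05 m and y of box3 in the frame of carrier between -0.072 and 0.072 m and z of box3 in the frame of carrier between 0 and 0.012 m and x of box4 in the frame of carrier between -0.05 and 0.05 m and y of box4 in the frame of carrier between -0.072 and 0.072 m and z of box4 in the frame of carrier between 0 and 0.012 m); the robot touches nothing.
It fails at once if the milk pan is pushed more than 20 mm (distance of milk_pan from where it was at the start of the episode above 0.02 m).
It fails at once if the jar is pushed more than 20 mm (distance of jar from where it was at the start of the episode above 0.02 m).
It fails at once if the mug is pushed more than 20 mm (distance of mug from where it was at the start of the episode above 0.02 m).
Of box1, box2, box3, box4 only 2 to 4 are there at a start; the rules pass over those that are not, and their reading is None.
At some moment in a run one of box1, box2, box3, box4 may be knocked a few centimetres aside while the robot is not near it.
It also fails if it takes over 210 s, if anything falls off the work surface, if the arm or the gripper's body presses on something with over 40 N, if the wrist force passes 120 N, or if a joint passes its speed limit or range.

### The arm

A 6-joint arm with a two-finger parallel gripper is mounted at the origin on the work surface. World frame = base frame: x ahead of the robot, y to its left, z up, the work surface at z = 0. Lengths are in mm, angles in rad, forces in N, time in s.
With the tool pointing down it reaches from about 225 to 875 mm from the base axis. Payload 3.4 kg.
Tool frame: the origin (TCP) lies between the finger pads; the fingertips stand 8 mm ahead of it and the grasp point (between the pads) lies 11 mm behind it; z points along the fingers, y is the direction in which the jaws open and shut (so a half turn about z gives the same grasp; the last joint's range is limited). The gripper opens to 85 mm and grips with 20 to 120 N. Pads are 22 mm wide; open, the fingers measure 114 mm over their backs; the gripper's body (76 mm by 85 mm) begins 54 mm behind the grasp point. The pads swing forward as they close: fully open they stand 13 mm farther back than shut.
Start: joints at [1.183, 0.276, 1.505, -0, 1.361, -0.121], TCP at [151.612, 554.685, 239.328] pointing down, gripper open.
Joint ranges: [-2.89, 2.89], [-0.75, 2.08], [0.22, 2.7], [-1.18, 4.32], [0.11, 2.71], [-2.7, 2.7]. Speed limits (rad/s): [2.57, 2.57, 3.14, 3.14, 3.14, 3.14].

### API

Orientations are given as a unit quaternion [x, y, z, w].
In Python, from bench import env, viewer, cut_out, spot_point gives the robot as it stands.
- The arm moves only by the tool carry_out, never from a script. Its argument "motion" is a list of rows, each a list of 4 numbers: the shift along the world's x, y, z in m, then the turn about the world's z in rad. A call has 1 to 20 rows; each row is the pose to reach, as a shift and turn from the pose measured when the call began; what a row does not reach only later rows make up. A row lasts 1/10 s, in which the tool goes at most 50 mm and 8.59 degrees, less where a joint would pass 70% of its speed; a pose out of reach is approached as far as the arm can. A call with a gripper value outside its range is refused whole. "hand" is the finger opening in m, from 0 to 0.0854, set as the call begins (left out, the last holds). The fingers move at their own pace and stop on an object; "force" is the grip in N (left out, the last holds). Time passes only in rows, so rows that repeat a pose let the fingers close. It gives the time, the measured TCP pose, the force and the opening at its end, in the units of the state.
- env.read_state(): the state, without advancing time (a new reading comes with each control period).
- viewer.grab_frame(name): name is "side" or "top"; returns a dict with "image" (384x512x3 uint8, blue, green, red), "depth" (384x512 float32, mm along the optical axis (not along the pixel's ray), 0 where there is no reading), "camera_matrix" (3x3 intrinsics, pixels), "view" (4x4, takes a point from world to camera coordinates). Camera axes: x right, y down, z forward; pixel columns grow to the right and rows downward; lengths in mm; the calibration is good to about 2 mm. A picture is of the moment at which its call begins.
- env.job_done(): hands the job in, once; it reports no verdict.
Trained networks look in the newest picture that a camera, given by its name, has taken for a name from the list of things; names that differ only in an ending like _2 or _b are one class to them, and where a whole thing is asked for, a point or a joint stands for the part that bears it (a point fixed in the world has none). Each returns a list of dicts, best first, with "p" (0 to 1); they miss things now and then, are a little off and sometimes report something else, mostly with a low value. They report only what shows in the picture. A call takes as long as a camera call. They do not tell look-alikes from the thing itself.
- cut_out(camera, name): "region" (384x512 bool, what is visible of it).
- spot_point(camera, name): "centre" ([x, y, z] in mm, in the coordinates of the camera as it stood for that picture, good to about 4 mm: a listed point, or the origin of a listed thing).
The state is a dict: "time": time; "qpos": joint angles; "qd": joint speeds; "effort": joint torques, N m; "tool_pos": TCP position; "orientation": TCP orientation; "ft_force": force on the tool from outside, world axes, zero at the start; "ft_torque": the same for the moment, N m; "width": opening from 0.0 (shut) to 1.0 (fully open).
Only numpy, scipy, OpenCV 4.12 (cv2) and the standard library are available. Lean on these libraries where they do the work, as an engineer would, in place of code of your own. Each camera call takes 0.05 s, during which the arm holds its last target. There are 200 camera calls.

## Working session

There is one attempt and no reset: what is moved stays moved. The work goes in short steps, Python scripts to look and compute and a tool call to move; the robot and the scene stay as the last step left them, time stands still between calls to the robot, and variables do not carry over. Pictures are saved under pics/ and viewed, about 12 in all and at most 16, crops included, and the job is handed in when it is done.

Besides the shell and the picture viewer there is one more tool, called after "Emit:" as a command line: name --pt "numbers of a row" for each row, then --argument value for the rest. carry_out: Moves the arm, as the interface text tells. Its arguments: {"type":"object","properties":{"motion":{"type":"array"},"hand":{"type":"number"},"force":{"type":"number"}},"required":["motion"]}

```bash
mkdir -p pics; ls; cat > h.py <<'E'
import numpy as np, cv2
from bench import env, viewer, cut_out, spot_point
def grab(c):
    return viewer.grab_frame(c)
def w(f,p):
    V=np.array(f["view"]); return (np.linalg.inv(V)@np.r_[p,1])[:3]
def cloud(f):
    d=f["depth"]; K=np.array(f["camera_matrix"]); v,u=np.indices(d.shape)
    P=np.stack([(u-K[0,2])/K[0,0]*d,(v-K[1,2])/K[1,1]*d,d,np.ones_like(d)],-1)
    X=(P@np.linalg.inv(np.array(f["view"])).T)[...,:3]; X[d==0]=np.nan
    return X
E
python3 - <<'E'
from h import *
s=env.read_state(); print({k:np.round(s[k],3).tolist() for k in s})
for c in ["top","side"]:
    f=grab(c); cv2.imwrite(f"pics/{c}0.png",f["image"])
    V=np.array(f["view"]); print(c,np.linalg.inv(V)[:3].round(2).tolist(),np.array(f["camera_matrix"]).tolist())
    for n in ["pan_axis","pan_grip","hob","milk_pan","carrier","lid","lid_grip","box1","jar","mug"]:
        print(n,[(round(r["p"],2),w(f,r["centre"]).round().tolist()) for r in spot_point(c,n)])
E
```

```text
pics
{'time': 0.0, 'qpos': [1.183, 0.277, 1.506, 0.0, 1.361, -0.121], 'qd': [-0.0, -0.001, -0.001, 0.001, -0.0, 0.0], 'effort': [-0.001, -41.678, -24.581, -0.0, 0.011, 0.0], 'tool_pos': [151.393, 554.168, 238.403], 'orientation': [0.133, 0.991, -0.001, -0.0], 'ft_force': [-0.149, 0.068, 0.429], 'ft_torque': [-0.03, -0.004, 0.007], 'width': 0.998}
top [[0.01, -1.0, 0.08, 391.68], [-1.0, -0.01, -0.01, -44.53], [0.01, -0.08, -1.0, 1749.24]] [[494.3193364748224, 0.0, 254.5638621137111], [0.0, 494.3193364748224, 197.8105613375712], [0.0, 0.0, 1.0]]
pan_axis [(0.94, [682.0, 99.0, 147.0]), (0.61, [772.0, -6.0, -1.0])]
pan_grip [(0.84, [515.0, 78.0, 150.0])]
hob [(0.75, [776.0, -2.0, 0.0]), (0.48, [530.0, -340.0, -2.0]), (0.26, [673.0, -364.0, 1.0])]
milk_pan [(0.86, [785.0, -126.0, 39.0])]
carrier []
lid [(0.73, [491.0, 70.0, 88.0]), (0.34, [677.0, 101.0, 143.0])]
lid_grip [(0.87, [498.0, 69.0, 108.0])]
box1 [(0.84, [319.0, 123.0, 2.0]), (0.81, [398.0, -194.0, -3.0]), (0.8, [260.0, -339.0, -0.0]), (0.76, [531.0, -339.0, -2.0]), (0.7, [411.0, -335.0, -0.0]), (0.58, [388.0, -513.0, -0.0])]
jar [(0.94, [673.0, -363.0, -0.0])]
mug []
side [[0.98, -0.13, 0.13, 373.4], [-0.18, -0.77, 0.61, -862.1], [0.02, -0.62, -0.78, 1146.64]] [[408.7471482987147, 0.0, 259.83422761722295], [0.0, 408.7471482987147, 183.138940555021], [0.0, 0.0, 1.0]]
pan_axis [(0.86, [689.0, 98.0, 148.0])]
pan_grip [(0.57, [521.0, 72.0, 150.0]), (0.29, [779.0, -6.0, -5.0])]
hob [(0.69, [779.0, -4.0, -1.0])]
milk_pan [(0.77, [786.0, -128.0, 45.0])]
carrier [(0.7, [498.0, 71.0, -4.0])]
lid [(0.87, [496.0, 66.0, 82.0])]
lid_grip [(0.6, [504.0, 64.0, 108.0])]
box1 [(0.93, [401.0, -200.0, 3.0]), (0.84, [264.0, -341.0, -0.0]), (0.83, [384.0, -513.0, -1.0]), (0.73, [322.0, 122.0, -1.0]), (0.68, [419.0, -334.0, 0.0]), (0.62, [537.0, -343.0, -1.0])]
jar [(0.72, [672.0, -365.0, -4.0])]
mug [(0.56, [692.0, 363.0, -2.0])]
```

```bash
python3 - <<'E'
import cv2
a=cv2.imread("pics/top0.png"); cv2.imwrite("pics/top0b.png",cv2.resize(a,(800,600),interpolation=cv2.INTER_CUBIC))
E
```

```text
(no output)
```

View pics/top0b.png

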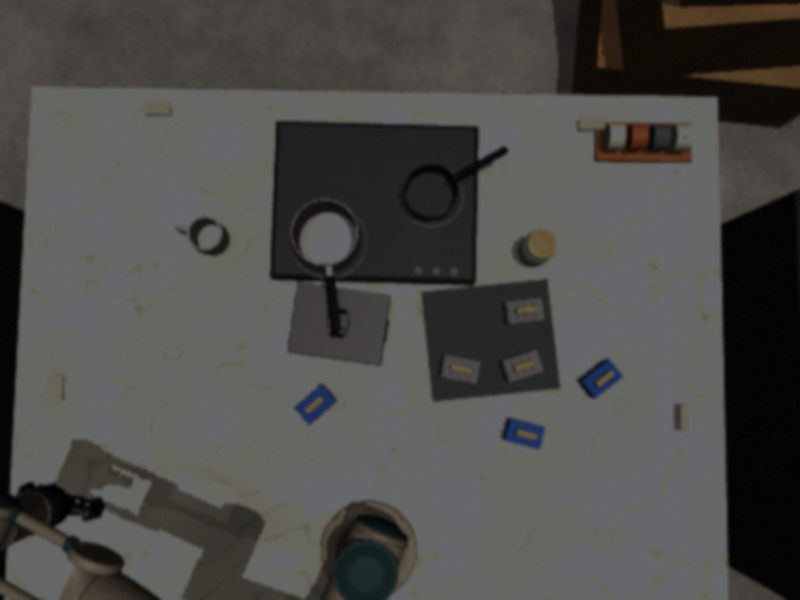

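View pics/side0.png

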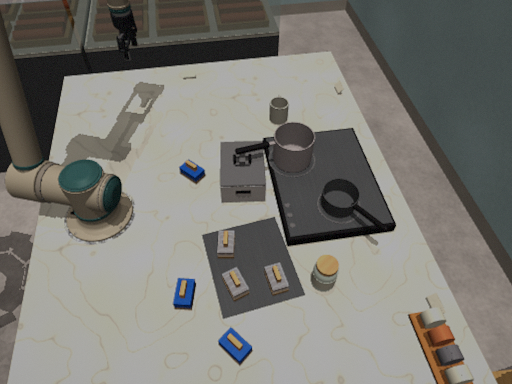

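Three kraft boxes sit on the mat (top view 525,310; 522,365; 461,368). The blue boxes are decoys, and the saucepan handle runs over the lid's boss at about (337,320). Next I'll take precise geometry from depth.

```bash
cat >> h.py <<'E'
def rect(X,xr,yr,zr):
    m=(X[...,0]>xr[0])&(X[...,0]<xr[1])&(X[...,1]>yr[0])&(X[...,1]<yr[1])&(X[...,2]>zr[0])&(X[...,2]<zr[1])
    m=cv2.morphologyEx(m.astype(np.uint8),cv2.MORPH_OPEN,np.ones((2,2)))>0
    P=X[m]; 
    if len(P)<5: return None
    (c,s,a)=cv2.minAreaRect(P[:,:2].astype(np.float32))
    b=cv2.boxPoints((c,s,a)); e=b[1]-b[0]; g=b[2]-b[1]
    if np.hypot(*g)>np.hypot(*e): e=g
    return dict(n=len(P),c=np.round(c,1).tolist(),mean=P.mean(0).round(1).tolist(),med_z=round(float(np.median(P[:,2])),1),size=np.round(sorted(s),1).tolist(),long_axis_deg=round(float(np.degrees(np.arctan2(e[1],e[0])))%180,1))
E
python3 - <<'E'
from h import *
for c in ["top","side"]:
    f=grab(c); X=cloud(f); print(c)
    print("lid",rect(X,(370,590),(-60,200),(88,106)))
    print("hob",rect(X,(560,1000),(-260,260),(38,52)))
    print("handle",rect(X,(440,590),(20,150),(143,170)))
    print("panrim",rect(X,(595,790),(10,190),(155,175)))
    for x,y in [(400,-197),(531,-340),(414,-335)]:
        print("box",rect(X,(x-60,x+60),(y-60,y+60),(28,48)))
        print("knob",rect(X,(x-60,x+60),(y-60,y+60),(54,72)))
E
```

```text
top
lid {'n': 2350, 'c': [496.9, 71.5], 'mean': [nan, nan, nan], 'med_z': nan, 'size': [155.3, 211.8], 'long_axis_deg': 83.3}
hob {'n': 9424, 'c': [768.6, -8.7], 'mean': [nan, nan, nan], 'med_z': nan, 'size': [364.9, 462.7], 'long_axis_deg': 89.4}
handle {'n': 223, 'c': [533.8, 76.9], 'mean': [nan, nan, nan], 'med_z': nan, 'size': [16.4, 125.0], 'long_axis_deg': 12.0}
panrim {'n': 26, 'c': [715.7, 139.9], 'mean': [721.9, 131.5, 146.2], 'med_z': 143.7, 'size': [27.9, 107.3], 'long_axis_deg': 140.8}
box {'n': 260, 'c': [400.6, -203.2], 'mean': [nan, nan, nan], 'med_z': nan, 'size': [49.8, 80.1], 'long_axis_deg': 75.8}
knob {'n': 53, 'c': [398.5, -201.8], 'mean': [398.5, -201.2, 55.9], 'med_z': 61.3, 'size': [13.0, 45.7], 'long_axis_deg': 79.4}
box {'n': 265, 'c': [531.6, -346.4], 'mean': [nan, nan, nan], 'med_z': nan, 'size': [48.7, 89.5], 'long_axis_deg': 97.6}
knob {'n': 57, 'c': [531.0, -344.9], 'mean': [nan, nan, nan], 'med_z': nan, 'size': [11.5, 51.0], 'long_axis_deg': 96.0}
box {'n': 269, 'c': [414.3, -341.2], 'mean': [nan, nan, nan], 'med_z': nan, 'size': [47.6, 86.5], 'long_ax
[... 705 characters left out ...]
11.1, 33.9], 'med_z': 35.5, 'size': [48.4, 96.2], 'long_axis_deg': 81.3}
knob {'n': 67, 'c': [407.1, -196.7], 'mean': [406.5, -202.9, 54.5], 'med_z': 58.7, 'size': [11.6, 57.5], 'long_axis_deg': 82.1}
box {'n': 358, 'c': [538.6, -339.0], 'mean': [nan, nan, nan], 'med_z': nan, 'size': [59.1, 91.5], 'long_axis_deg': 98.3}
knob {'n': 71, 'c': [538.0, -341.8], 'mean': [537.0, -347.0, 56.9], 'med_z': 60.3, 'size': [19.4, 48.8], 'long_axis_deg': 98.1}
box {'n': 367, 'c': [416.5, -337.1], 'mean': [nan, nan, nan], 'med_z': nan, 'size': [58.3, 84.2], 'long_axis_deg': 107.9}
knob {'n': 79, 'c': [415.1, -337.1], 'mean': [414.8, -342.6, 57.2], 'med_z': 59.8, 'size': [18.4, 51.9], 'long_axis_deg': 107.7}
```

Emit:
carry_out --pt "0.03 -0.04 0.0 0.04" --pt "0.06 -0.08 0.0 0.08" --pt "0.09 -0.12 0.0 0.12" --pt "0.12 -0.16 0.0 0.16" --pt "0.15 -0.195 0.0 0.2" --pt "0.18 -0.235 0.0 0.24" --pt "0.21 -0.275 0.0 0.28" --pt "0.24 -0.315 0.0 0.32" --pt "0.27 -0.35 0.0 0.36" --pt "0.3 -0.39 0.0 0.4" --pt "0.33 -0.43 0.0 0.43" --pt "0.367 -0.478 0.0 0.43" --pt "0.367 -0.478 0.0 0.43" --pt "0.367 -0.478 0.0 0.43" --pt "0.367 -0.478 0.0 0.43" --hand 0.06

```text
time: 2.7
tool_pos: [517.7, 77.4, 239.1]
orientation: [-0.081, 0.997, 0.001, -0.001]
ft_force: [-1.1, 0.6, 0.0]
width: 0.702
```

```bash
sed -i 's/    P=X\[m\]; /    P=X[m]; P=P[~np.isnan(P).any(1)]/' h.py; python3 - <<'E'
from h import *
f=grab("side"); X=cloud(f)
K=np.array(f["camera_matrix"]);V=np.array(f["view"])
im=f["image"].copy()
def pj(p,col):
    q=V@np.r_[p,1]; u=K@(q[:3]/q[2]); return (u[0],u[1],col)
pts=[pj((517.7,77.4,239),(0,0,255)),pj((517.7,77.4,149),(0,255,0))]
r=rect(X,(490,560),(40,110),(143,170)); print(r)
x0,y0=180,80
im=cv2.resize(im[y0:y0+120,x0:x0+160],None,fx=5,fy=5,interpolation=cv2.INTER_CUBIC)
for u,v,c in pts: cv2.circle(im,(int((u-x0)*5),int((v-y0)*5)),4,c,-1)
cv2.imwrite("pics/s1.png",im)
f=grab("top")
for c in ["side"]:
  for n in ["pan_grip","lid_grip"]: print(n,[(round(r["p"],2),w(viewer.grab_frame(c),r["centre"]).round().tolist()) for r in spot_point(c,n)])
E
```

```text
{'n': 125, 'c': [532.3, 85.3], 'mean': [529.0, 72.5, 143.4], 'med_z': 150.3, 'size': [46.9, 86.2], 'long_axis_deg': 9.7}
pan_grip [(0.85, [522.0, 74.0, 146.0])]
lid_grip [(0.95, [503.0, 67.0, 106.0])]
```

View pics/s1.png

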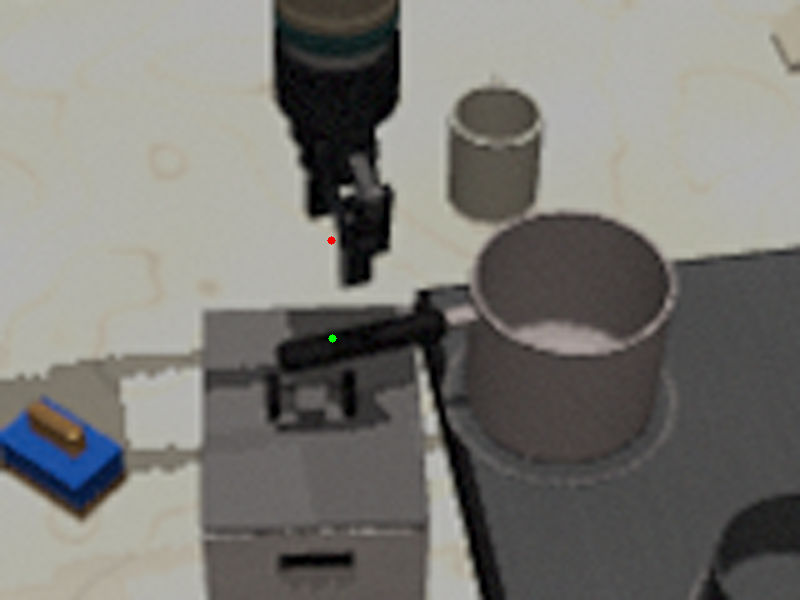

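Emit:
carry_out --pt "0.0 -0.002 -0.03 0.0" --pt "0.0 -0.002 -0.06 0.0" --pt "0.0 -0.002 -0.092 0.0" --pt "0.0 -0.002 -0.092 0.0" --pt "0.0 -0.002 -0.092 0.0"

```text
time: 3.5
tool_pos: [517.9, 76.2, 147.9]
orientation: [-0.083, 0.997, 0.0, -0.0]
ft_force: [1.2, -0.1, -0.3]
width: 0.704
```

Emit:
carry_out --pt "0.0 0.0 0.0 0.0" --pt "0.0 0.0 0.0 0.0" --pt "0.0 0.0 0.0 0.0" --hand 0.03 --force 20

```text
time: 3.8
tool_pos: [518.8, 76.2, 149.3]
orientation: [-0.083, 0.997, 0.0, 0.001]
ft_force: [0.5, -0.4, -0.5]
width: 0.351
```

```bash
python3 - <<'E'
import numpy as np
from bench import env
s=env.read_state();p=np.array(s["tool_pos"]);q=s["orientation"];print(p,q,s["ft_force"],s["width"])
A=np.array([683,98]);d=p[:2]-A;R=np.hypot(*d);f0=np.arctan2(-d[1],-d[0]);print(R,f0)
for k in range(1,12):
    f=f0+(1.5-f0)*k/11; e=A-R*np.array([np.cos(f),np.sin(f)])-p[:2]; print((e/1000).round(3).tolist(),round(f-f0,3))
E
```

```text
[518.76062292  76.23585889 149.29520988] [-8.28136371e-02  9.96564264e-01  4.94721331e-05  1.25167097e-03] [ 0.52341016 -0.3930021  -0.48691176] 0.35137725885349885
165.6751364067586 0.13174716797907066
[0.004, -0.02] 0.124
[0.01, -0.04] 0.249
[0.019, -0.058] 0.373
[0.03, -0.076] 0.498
[0.043, -0.092] 0.622
[0.058, -0.106] 0.746
[0.075, -0.118] 0.871
[0.093, -0.128] 0.995
[0.112, -0.136] 1.119
[0.132, -0.141] 1.244
[0.153, -0.143] 1.368
```

Emit:
carry_out --pt "0.004 -0.02 0 0.12" --pt "0.01 -0.04 0 0.24" --pt "0.019 -0.058 0 0.36" --pt "0.03 -0.076 0 0.49" --pt "0.043 -0.092 0 0.61" --pt "0.058 -0.106 0 0.73" --pt "0.075 -0.118 0 0.85" --pt "0.093 -0.128 0 0.97" --pt "0.112 -0.136 0 1.1" --pt "0.132 -0.141 0 1.22" --pt "0.153 -0.143 0 1.34" --pt "0.153 -0.143 0 1.34" --pt "0.153 -0.143 0 1.34"

```text
time: 5.1
tool_pos: [655.9, 12.5, 121.5]
orientation: [-0.587, 0.803, -0.1, -0.04]
ft_force: [0.0, -10.9, -0.6]
width: 0.351
```

Emit:
carry_out --pt "0 0 0.0 0" --pt "0 0 0.0 0" --pt "0 0 0.0 0" --pt "0 0 0.04 0" --pt "0 0 0.08 0" --pt "0 0 0.12 0" --pt "0 0 0.12 0" --hand 0.06

```text
time: 5.8
tool_pos: [656.7, 25.5, 244.5]
orientation: [-0.576, 0.809, -0.113, -0.037]
ft_force: [0.5, -0.6, 0.6]
width: 0.706
```

```bash
python3 - <<'E'
from h import *
f=grab("side"); im=f["image"]; X=cloud(f)
print(w(f,spot_point("side","pan_grip")[0]["centre"]),w(f,spot_point("side","pan_axis")[0]["centre"]),w(f,spot_point("side","lid_grip")[0]["centre"]))
x0,y0=170,70
a=cv2.resize(im[y0:y0+180,x0:x0+240],None,fx=3.3,fy=3.3,interpolation=cv2.INTER_CUBIC)
cv2.imwrite("pics/s2.png",a)
t=grab("top");XT=cloud(t); cv2.imwrite("pics/t2.png",t["image"])
print([ (round(r["p"],2),w(t,r["centre"]).round(1).tolist()) for r in spot_point("top","lid_grip")])
for X in (XT,X):
  print("lid",rect(X,(370,582),(-60,200),(90,105)))
  print("boss",rect(X,(450,550),(30,120),(112,130)))
E
```

```text
[634.40286996 -62.07822667 149.09544001] [687.78325669  96.42819481 147.06106983] [501.19473458  65.78583136 106.59702435]
[(0.88, [497.5, 68.8, 112.6])]
lid {'n': 1455, 'c': [495.1, 66.1], 'mean': [498.3, 39.2, 106.0], 'med_z': 95.5, 'size': [157.1, 200.8], 'long_axis_deg': 83.3}
boss {'n': 54, 'c': [493.9, 56.3], 'mean': [499.7, 57.6, 113.3], 'med_z': 117.2, 'size': [20.6, 59.1], 'long_axis_deg': 11.8}
lid {'n': 1708, 'c': [508.1, 85.2], 'mean': [499.2, 53.9, 92.5], 'med_z': 93.6, 'size': [156.9, 249.5], 'long_axis_deg': 82.9}
boss {'n': 106, 'c': [502.4, 70.8], 'mean': [501.4, 62.7, 112.8], 'med_z': 117.6, 'size': [57.8, 61.6], 'long_axis_deg': 80.3}
```

View pics/s2.png

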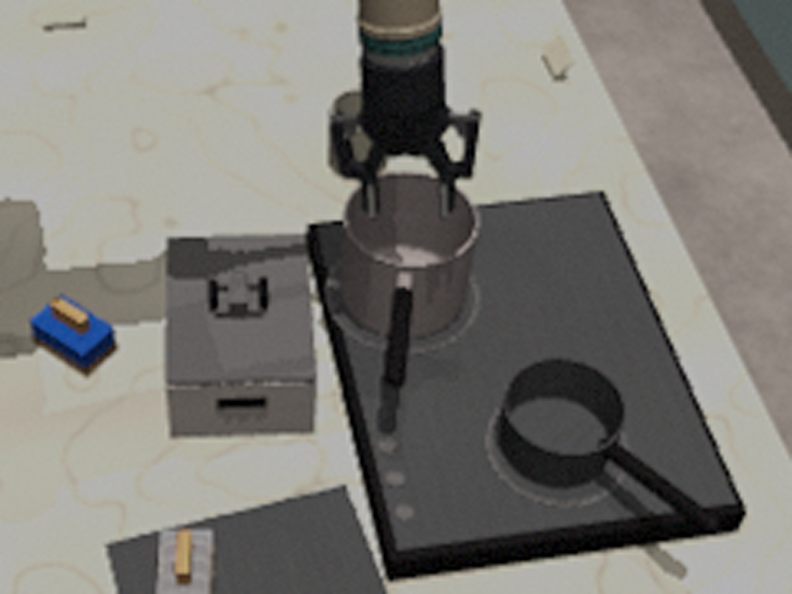

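```bash
python3 - <<'E'
from h import *
s=env.read_state(); print(s["time"],np.round(s["qpos"],3),np.round(s["tool_pos"],1),np.round(s["orientation"],3))
f=grab("top"); X=cloud(f)
print(rect(X,(560,720),(-150,15),(140,170)))
print(w(f,spot_point("top","pan_grip")[0]["centre"]),w(f,spot_point("top","pan_axis")[0]["centre"]),w(f,spot_point("top","hob")[0]["centre"]))
print("hob",rect(X,(560,1000),(-260,260),(38,52)))
E
```

```text
6.1 [ 0.056  0.384  1.376 -0.236  1.346 -2.704] [652.5  24.9 235.3] [-0.576  0.809 -0.108 -0.044]
{'n': 228, 'c': [634.8, -46.6], 'mean': [635.1, -47.3, 141.1], 'med_z': 155.7, 'size': [32.2, 121.5], 'long_axis_deg': 82.5}
[ 529.71788594 -337.59953648   -2.07620376] [679.5017113   99.47321052 145.7104651 ] [776.12468508  -4.2415364   -2.32744291]
hob {'n': 7956, 'c': [741.8, -9.0], 'mean': [783.7, -25.5, 48.2], 'med_z': 44.5, 'size': [426.7, 465.6], 'long_axis_deg': 90.7}
```

Emit:
carry_out --pt "-0.01 0 0.02 -0.12" --pt "-0.02 0 0.04 -0.25" --pt "-0.03 0 0.04 -0.37" --pt "-0.04 0 0.04 -0.5" --pt "-0.04 0 0.04 -0.5" --pt "-0.04 0 0.04 -0.5"

```text
time: 6.9
tool_pos: [613.4, 25.0, 275.7]
orientation: [-0.36, 0.926, -0.095, -0.069]
ft_force: [0.1, 0.3, -0.0]
width: 0.704
```

```bash
python3 - <<'E'
from h import *
from scipy.spatial.transform import Rotation as R
s=env.read_state(); print(s["time"],np.round(s["qpos"],3),np.round(s["tool_pos"],1)); print(R.from_quat(s["orientation"]).as_matrix().round(3))
E
```

```text
6.9 [ 0.056  0.368  1.303 -0.223  1.545 -2.242] [613.4  25.  275.7]
[[-0.732 -0.679 -0.059]
 [-0.653  0.724 -0.224]
 [ 0.195 -0.126 -0.973]]
```

Emit:
carry_out --pt "0 0 0.03 -0.12" --pt "0 0 0.06 -0.25" --pt "0 0 0.09 -0.37" --pt "0 0 0.12 -0.5" --pt "0.02 0 0.15 -0.62" --pt "0.04 0 0.18 -0.74" --pt "0.06 0 0.2 -0.86" --pt "0.08 0 0.2 -0.98" --pt "0.1 0 0.2 -1.1" --pt "0.12 0 0.2 -1.22" --pt "0.14 0 0.2 -1.26" --pt "0.14 0 0.2 -1.26" --pt "0.14 0 0.2 -1.26"

```text
time: 8.2
tool_pos: [725.7, 23.9, 452.1]
orientation: [0.254, 0.961, -0.033, -0.101]
ft_force: [-1.1, -0.5, 0.1]
width: 0.702
```

```bash
cat > st.py <<'E'
import numpy as np
from bench import env
from scipy.spatial.transform import Rotation as R
s=env.read_state(); M=R.from_quat(s["orientation"]).as_matrix()
print(round(s["time"],2),"q",np.round(s["qpos"],3),"p",np.round(s["tool_pos"],1),"z",M[:,2].round(3),"psi",round(float(np.arctan2(M[1,1],M[0,1])),3),"F",np.round(s["ft_force"],1),"w",round(s["width"]*85.4,1))
E
python3 st.py
```

```text
8.2 q [-0.051  0.731  0.221 -0.034  2.401 -1.128] p [725.7  23.9 452.1] z [-0.211 -0.012 -0.977] psi 1.064 F [-1.1 -0.5  0.1] w 60.0
```

Emit:
carry_out --pt "0.05 0 0 0" --pt "0.1 0 0 0" --pt "0.1 0 0 0" --pt "0.1 0 0 0" --pt "0.1 0 0 0"

```text
time: 8.7
tool_pos: [768.8, 22.3, 410.0]
orientation: [0.254, 0.963, -0.028, -0.085]
ft_force: [-0.7, 0.2, 0.7]
width: 0.702
```

```bash
python3 st.py
```

```text
8.7 q [-0.052  0.78   0.22  -0.028  2.32  -1.123] p [768.8  22.3 410. ] z [-0.179 -0.011 -0.984] psi 1.061 F [-0.7  0.2  0.7] w 60.0
```

Emit:
carry_out --pt "0.05 0 0.04 0" --pt "0.1 0 0.08 0" --pt "0.15 0 0.12 0" --pt "0.2 0 0.16 0" --pt "0.25 0 0.2 0" --pt "0.3 0 0.24 0" --pt "0.3 0 0.24 0" --pt "0.3 0 0.24 0" --pt "0.3 0 0.24 0"

```text
time: 9.6
tool_pos: [772.9, 16.9, 418.1]
orientation: [0.255, 0.964, -0.024, -0.069]
ft_force: [-0.7, 0.8, 0.5]
width: 0.705
```

```bash
python3 st.py
```

```text
9.6 q [-0.059  0.768  0.221 -0.026  2.298 -1.129] p [772.9  16.9 418.1] z [-0.146 -0.011 -0.989] psi 1.059 F [-0.7  0.8  0.5] w 60.2
```

Emit:
carry_out --pt "0.3 0 0.24 0" --pt "0.6 0 0.5 0" --pt "0.6 0 0.5 0" --pt "0.6 0 0.5 0"

```text
time: 10.0
tool_pos: [777.3, 13.7, 426.8]
orientation: [0.255, 0.965, -0.019, -0.053]
ft_force: [0.8, -0.3, 0.7]
width: 0.699
```

Emit:
carry_out --pt "0.3 0 0.24 0" --pt "0.3 0 0.24 0" --pt "0.3 0 0.24 0" --pt "0.3 0 0.24 0"

```text
time: 10.4
tool_pos: [785.1, 11.4, 431.7]
orientation: [0.255, 0.966, -0.015, -0.036]
ft_force: [-0.0, 0.2, -0.5]
width: 0.702
```

```bash
python3 st.py
```

```text
10.4 q [-0.067  0.748  0.221 -0.019  2.248 -1.133] p [785.1  11.4 431.7] z [-0.076 -0.01  -0.997] psi 1.056 F [-0.   0.2 -0.5] w 60.0
```

Two more calls should remove the rest.

Emit:
carry_out --pt "0.3 0 0.24 0" --pt "0.3 0 0.24 0" --pt "0.3 0 0.24 0" --pt "0.3 0 0.24 0"

```text
time: 10.8
tool_pos: [793.8, 9.3, 436.3]
orientation: [0.255, 0.967, -0.01, -0.018]
ft_force: [-0.3, -0.1, -0.2]
width: 0.697
```

Emit:
carry_out --pt "0.3 0 0.24 0" --pt "0.3 0 0.24 0" --pt "0.3 0 0.24 0" --pt "0.3 0 0.24 0"

```text
time: 11.2
tool_pos: [803.5, 7.6, 440.5]
orientation: [0.255, 0.967, -0.005, 0.0]
ft_force: [-0.9, 0.8, -0.6]
width: 0.702
```

```bash
python3 st.py
```

```text
11.2 q [-0.073  0.735  0.221 -0.012  2.187 -1.134] p [803.5   7.6 440.5] z [-0.003 -0.01  -1.   ] psi 1.055 F [-0.9  0.8 -0.6] w 60.0
```

Emit:
carry_out --pt "-0.03 -0.01 -0.02 -0.13" --pt "-0.06 -0.02 -0.04 -0.26" --pt "-0.09 -0.03 -0.06 -0.39" --pt "-0.12 -0.04 -0.08 -0.52" --pt "-0.14 -0.06 -0.11 -0.65" --pt "-0.158 -0.07 -0.14 -0.78" --pt "-0.158 -0.07 -0.16 -0.91" --pt "-0.158 -0.07 -0.18 -1.04" --pt "-0.158 -0.07 -0.2 -1.17" --pt "-0.158 -0.07 -0.2 -1.25" --pt "-0.158 -0.07 -0.2 -1.25"

```text
time: 12.3
tool_pos: [645.0, -62.4, 239.6]
orientation: [0.773, 0.635, -0.005, -0.004]
ft_force: [-0.0, -0.4, 0.3]
width: 0.705
```

```bash
python3 st.py; python3 - <<'E'
from h import *
f=grab("side"); print([(round(r["p"],2),w(f,r["centre"]).round(1).tolist()) for n in ("pan_grip","pan_axis") for r in spot_point("side",n)])
X=cloud(f); print(rect(X,(570,720),(-150,5),(145,170)))
im=f["image"]; x0,y0=220,80
K=np.array(f["camera_matrix"]);V=np.array(f["view"])
a=cv2.resize(im[y0:y0+120,x0:x0+160],None,fx=5,fy=5,interpolation=cv2.INTER_CUBIC)
for p in [(683,98,149),(645,-62,149)]:
    q=V@np.r_[p,1];u=K@(q[:3]/q[2]);cv2.circle(a,(int((u[0]-x0)*5),int((u[1]-y0)*5)),4,(0,255,0),-1)
cv2.imwrite("pics/s3.png",a)
E
```

```text
12.3 q [-0.202  0.393  1.328 -0.003  1.433 -0.007] p [645.  -62.4 239.6] z [-0.012 -0.    -1.   ] psi -0.195 F [-0.  -0.4  0.3] w 60.2
[(0.85, [635.3, -61.1, 146.1]), (0.24, [420.3, -334.0, 0.3]), (0.67, [687.6, 95.7, 148.3])]
{'n': 178, 'c': [647.0, -37.6], 'mean': [642.7, -48.5, 139.1], 'med_z': 153.5, 'size': [21.7, 146.1], 'long_axis_deg': 72.2}
```

View pics/s3.png

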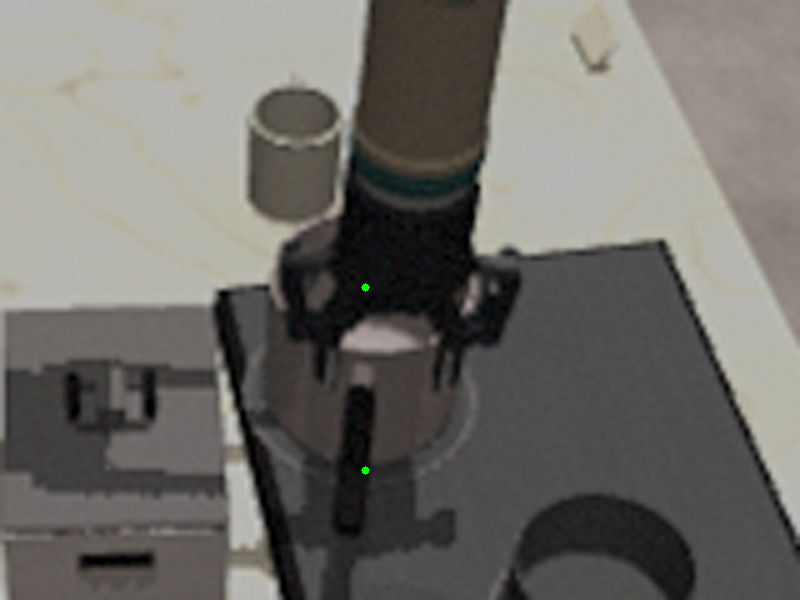

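Emit:
carry_out --pt "-0.01 0 -0.03 -0.05" --pt "-0.01 0 -0.06 -0.05" --pt "-0.01 0 -0.092 -0.05" --pt "-0.01 0 -0.092 -0.05" --pt "-0.01 0 -0.092 -0.05"

```text
time: 12.95
tool_pos: [636.2, -62.5, 149.7]
orientation: [0.788, 0.616, -0.003, -0.002]
ft_force: [-0.1, -0.6, 0.4]
width: 0.701
```

Emit:
carry_out --pt "0 0 0 0" --pt "0 0 0 0" --pt "0 0 0 0" --pt "0.01 -0.003 0 0.08" --pt "0.02 -0.005 0 0.16" --pt "0.03 -0.006 0 0.22" --pt "0.036 -0.006 0 0.22" --pt "0.036 -0.006 0 0.22" --pt "0.036 -0.006 0 0.22" --hand 0.03

```text
time: 13.85
tool_pos: [672.1, -68.4, 149.8]
orientation: [0.716, 0.699, -0.004, -0.002]
ft_force: [0.0, -0.1, -0.6]
width: 0.349
```

Emit:
carry_out --pt "0 0 0 0" --pt "0 0 0 0" --pt "0 0 0 0" --pt "0 0 0.03 0" --pt "0 0 0.06 0" --pt "0 0 0.1 0" --pt "0 0 0.1 0" --hand 0.06

```text
time: 14.55
tool_pos: [675.0, -68.9, 256.6]
orientation: [0.716, 0.699, -0.0, 0.003]
ft_force: [-0.1, 1.4, 0.4]
width: 0.701
```

```bash
python3 st.py; python3 - <<'E'
from h import *
f=grab("side"); print([(round(r["p"],2),w(f,r["centre"]).round(1).tolist()) for n in ("pan_grip","pan_axis","hob","milk_pan") for r in spot_point("side",n)])
E
```

```text
14.55 q [-0.202  0.424  1.235 -0.004  1.477 -0.178] p [675.  -68.9 256.6] z [ 0.004 -0.005 -1.   ] psi -0.024 F [-0.1  1.4  0.4] w 59.8
[(0.89, [671.9, -69.8, 145.7]), (0.41, [779.1, -3.7, -3.8]), (0.85, [688.6, 93.4, 148.1]), (0.59, [779.1, -4.9, -2.7]), (0.57, [788.8, -130.2, 46.9])]
```

Emit:
carry_out --pt "-0.03 0.023 0 -0.02" --pt "-0.06 0.046 0 -0.04" --pt "-0.09 0.069 0 -0.06" --pt "-0.12 0.092 0 -0.093" --pt "-0.15 0.115 0 -0.093" --pt "-0.178 0.138 -0.02 -0.093" --pt "-0.178 0.138 -0.05 -0.093" --pt "-0.178 0.138 -0.08 -0.093" --pt "-0.178 0.138 -0.08 -0.093" --pt "-0.178 0.138 -0.08 -0.093" --hand 0.0854

```text
time: 15.8
tool_pos: [492.7, 69.8, 167.6]
orientation: [0.747, 0.665, -0.005, -0.004]
ft_force: [0.8, -0.8, -0.4]
width: 1.003
```

```bash
python3 st.py; python3 - <<'E'
from h import *
f=grab("side"); print([(round(r["p"],2),w(f,r["centre"]).round(1).tolist()) for n in ("lid_grip","lid","carrier") for r in spot_point("side",n)])
im=f["image"]; x0,y0=190,100
K=np.array(f["camera_matrix"]);V=np.array(f["view"])
a=cv2.resize(im[y0:y0+100,x0:x0+130],None,fx=6,fy=6,interpolation=cv2.INTER_CUBIC)
p=np.array(env.read_state()["tool_pos"])
R=np.array([[np.cos(-.117),-np.sin(-.117)],[np.sin(-.117),np.cos(-.117)]])
for o,c in [(p+[0,0,0],(0,0,255)),(np.r_[p[:2],122],(0,255,0)),(np.r_[p[:2]+R@[31,0],122],(0,255,255)),(np.r_[p[:2]+R@[-31,0],122],(0,255,255)),(np.r_[p[:2]+R@[42,0],p[2]-0],(255,0,255)),(np.r_[p[:2]+R@[-42,0],p[2]-0],(255,0,255))]:
    q=V@np.r_[o,1];u=K@(q[:3]/q[2]);cv2.circle(a,(int((u[0]-x0+.5)*6),int((u[1]-y0+.5)*6)),3,c,-1)
cv2.imwrite("pics/s4.png",a)
E
```

```text
15.8 q [ 1.000e-03  2.210e-01  1.771e+00 -1.000e-03  1.164e+00  1.180e-01] p [492.7  69.8 167.6] z [-0.014 -0.001 -1.   ] psi -0.117 F [ 0.8 -0.8 -0.4] w 85.7
[(0.58, [501.5, 63.6, 104.7]), (0.64, [493.7, 67.1, 84.5]), (0.89, [498.4, 68.2, -3.5])]
```

View pics/s4.png

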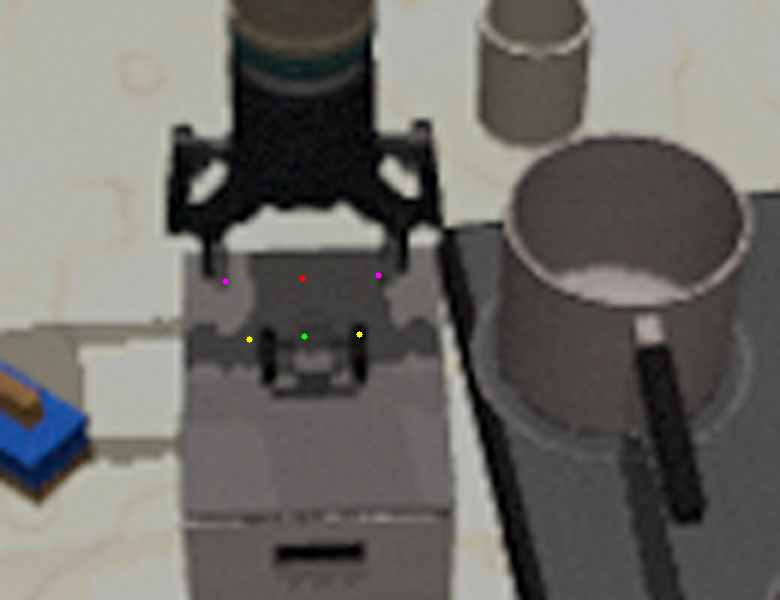

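Emit:
carry_out --pt "0.004 -0.002 -0.02 0" --pt "0.004 -0.002 -0.04 0" --pt "0.004 -0.002 -0.05 0" --pt "0.004 -0.002 -0.05 0" --pt "0.004 -0.002 -0.05 0"

```text
time: 16.5
tool_pos: [499.0, 67.6, 120.1]
orientation: [0.747, 0.664, -0.003, -0.002]
ft_force: [-0.8, -0.6, 0.8]
width: 0.997
```

```bash
python3 st.py
```

```text
16.5 q [-3.000e-03  2.730e-01  1.832e+00 -1.000e-03  1.044e+00  1.140e-01] p [499.   67.6 120.1] z [-0.008 -0.    -1.   ] psi -0.117 F [-0.8 -0.6  0.8] w 85.2
```

Emit:
carry_out --pt "-0.002 0 -0.007 0" --pt "-0.002 0 -0.014 0" --pt "-0.002 0 -0.014 0" --pt "-0.002 0 -0.014 0"

```text
time: 16.9
tool_pos: [496.8, 67.6, 106.0]
orientation: [0.747, 0.664, -0.003, -0.002]
ft_force: [0.9, 0.0, 0.4]
width: 1.003
```

Emit:
carry_out --pt "0 0 0 0" --pt "0 0 0 0" --pt "0 0 0 0" --pt "0 0 0 0" --pt "0 0 0 0" --pt "0 0 0 0" --pt "0 0 0 0" --hand 0.03 --force 50

```text
time: 17.6
tool_pos: [496.3, 67.7, 107.8]
orientation: [0.748, 0.664, -0.003, -0.003]
ft_force: [-5.0, -0.2, 14.1]
width: 0.465
```

```bash
python3 st.py
```

```text
17.6 q [-0.003  0.284  1.854 -0.     1.012  0.115] p [496.3  67.7 107.8] z [-0.008 -0.    -1.   ] psi -0.118 F [-5.  -0.2 14.1] w 39.7
```

Emit:
carry_out --pt "0 0 0.01 0" --pt "0 0 0.02 0" --pt "0 0 0.035 0" --pt "0 0 0.05 0" --pt "0 0 0.07 0" --pt "0 0 0.07 0" --pt "0 0 0.07 0"

```text
time: 18.3
tool_pos: [496.3, 67.7, 177.6]
orientation: [0.748, 0.664, -0.003, -0.003]
ft_force: [-0.5, -0.2, -5.2]
width: 0.457
```

```bash
python3 st.py;  python3 - <<'E'
from h import *
f=grab("side"); print([(round(r["p"],2),w(f,r["centre"]).round(1).tolist()) for n in ("lid_grip","lid","carrier") for r in spot_point("side",n)])
im=f["image"]; x0,y0=170,60
cv2.imwrite("pics/s5.png",cv2.resize(im[y0:y0+150,x0:x0+200],None,fx=3,fy=3))
E
```

```text
18.3 q [-0.003  0.214  1.753 -0.     1.183  0.115] p [496.3  67.7 177.6] z [-0.008 -0.    -1.   ] psi -0.118 F [-0.5 -0.2 -5.2] w 39.1
[(0.57, [503.2, 64.1, 175.8]), (0.55, [674.2, -368.7, 0.7]), (0.72, [498.6, 62.5, 151.9]), (0.72, [498.0, 69.5, -2.0])]
```

View pics/s5.png

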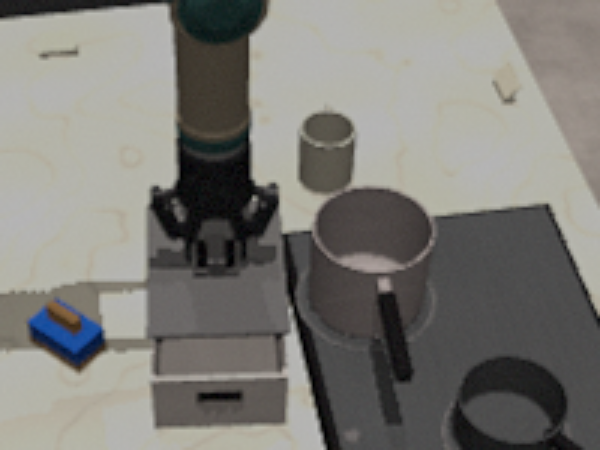

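The lid hangs level over the open carrier, and the saucepan handle lies over the hob. Next I carry the lid left and lower it.

Emit:
carry_out --pt "0 0.02 0 0" --pt "-0.002 0.05 0 0" --pt "-0.005 0.08 0 0" --pt "-0.008 0.11 0 0" --pt "-0.01 0.14 0 0" --pt "-0.012 0.17 0 0" --pt "-0.014 0.2 0 0" --pt "-0.016 0.23 -0.02 0" --pt "-0.016 0.252 -0.05 0" --pt "-0.016 0.252 -0.08 0" --pt "-0.016 0.252 -0.11 0" --pt "-0.016 0.252 -0.125 0" --pt "-0.016 0.252 -0.132 0" --pt "-0.016 0.252 -0.132 0" --pt "-0.016 0.252 -0.132 0" --pt "-0.016 0.252 -0.132 0"

```text
time: 20.1
tool_pos: [480.5, 320.1, 45.8]
orientation: [0.748, 0.664, -0.003, -0.003]
ft_force: [-0.6, -0.7, -5.4]
width: 0.462
```

```bash
python3 st.py
```

```text
20.1 q [0.464 0.452 1.763 0.006 0.934 0.579] p [480.5 320.1  45.8] z [-0.008  0.001 -1.   ] psi -0.118 F [-0.6 -0.7 -5.4] w 39.4
```

Emit:
carry_out --pt "0 0 -0.003 0" --pt "0 0 -0.006 0" --pt "0 0 -0.008 0" --pt "0 0 -0.008 0" --pt "0 0 -0.008 0"

```text
time: 20.6
tool_pos: [480.6, 320.2, 38.3]
orientation: [0.748, 0.664, -0.002, -0.003]
ft_force: [-1.0, 0.0, 0.5]
width: 0.461
```

```bash
python3 st.py
```

```text
20.6 q [0.464 0.461 1.771 0.006 0.917 0.579] p [480.6 320.2  38.3] z [-0.008  0.001 -1.   ] psi -0.118 F [-1.   0.   0.5] w 39.4
```

Emit:
carry_out --pt "0 0 0 0" --pt "0 0 0 0" --pt "0 0 0 0" --pt "0 0 0 0" --pt "0 0 0.03 0" --pt "0 0 0.07 0" --pt "0 0 0.11 0" --pt "0 0 0.16 0" --pt "0 0 0.2 0" --pt "0 0 0.2 0" --hand 0.0854

```text
time: 21.6
tool_pos: [483.9, 322.0, 245.5]
orientation: [0.748, 0.664, 0.004, -0.001]
ft_force: [0.0, 0.6, -0.7]
width: 1.001
```

```bash
python3 st.py; python3 - <<'E'
from h import *
for c in ["top","side"]:
    f=grab(c); X=cloud(f); cv2.imwrite(f"pics/{c}6.png",f["image"]); print(c)
    for n in ["carrier","box1","lid_grip","lid"]:
        print(n,[(round(r["p"],2),w(f,r["centre"]).round().tolist()) for r in spot_point(c,n)])
    print("rim",rect(X,(370,582),(-60,200),(80,97)))
    print("floor",rect(X,(400,582),(-60,170),(-5,15)))
    for x,y in [(400,-197),(531,-340),(414,-335)]:
        print("box",rect(X,(x-60,x+60),(y-60,y+60),(30,48)))
        print("knob",rect(X,(x-60,x+60),(y-60,y+60),(56,72)))
E
```

```text
21.6 q [0.465 0.277 1.487 0.005 1.369 0.582] p [483.9 322.  245.5] z [ 0.005  0.008 -1.   ] psi -0.118 F [ 0.   0.6 -0.7] w 85.5
top
carrier [(0.82, [498.0, 69.0, -1.0]), (0.71, [667.0, -66.0, 151.0])]
box1 [(0.91, [384.0, -513.0, -2.0]), (0.89, [533.0, -340.0, -2.0]), (0.88, [401.0, -197.0, -4.0]), (0.73, [257.0, -342.0, -3.0]), (0.71, [411.0, -339.0, 2.0]), (0.67, [316.0, 122.0, -1.0])]
lid_grip [(0.9, [478.0, 323.0, 43.0]), (0.31, [787.0, -125.0, 40.0])]
lid [(0.66, [477.0, 323.0, 19.0]), (0.36, [678.0, 100.0, 144.0])]
rim {'n': 366, 'c': [496.9, 71.1], 'mean': [495.1, 71.0, 64.4], 'med_z': 81.2, 'size': [158.1, 211.4], 'long_axis_deg': 82.5}
floor {'n': 2570, 'c': [486.3, 51.0], 'mean': [485.3, 55.1, 7.3], 'med_z': 4.7, 'size': [178.0, 230.4], 'long_axis_deg': 90.8}
box {'n': 257, 'c': [398.6, -202.6], 'mean': [398.8, -199.8, 34.9], 'med_z': 37.1, 'size': [49.3, 84.2], 'long_axis_deg': 79.5}
knob {'n': 32, 'c': [397.5, -201.5], 'mean': [399.0, -197.8, 56.1], 'med_z': 59.9, 'size': [12.3, 46.2], 'long_axis_deg': 73.9}
box {'n': 250, 'c': [531.4, -346.0], 'mean': [529.1, -342.8, 34
[... 1110 characters left out ...]
med_z': 35.6, 'size': [48.0, 96.4], 'long_axis_deg': 78.4}
knob {'n': 61, 'c': [407.0, -197.9], 'mean': [406.2, -203.8, 55.3], 'med_z': 58.8, 'size': [11.5, 56.6], 'long_axis_deg': 82.1}
box {'n': 356, 'c': [539.2, -339.1], 'mean': [535.9, -352.3, 35.1], 'med_z': 36.3, 'size': [60.0, 92.7], 'long_axis_deg': 97.9}
knob {'n': 66, 'c': [539.4, -341.9], 'mean': [537.7, -348.0, 56.2], 'med_z': 59.5, 'size': [19.2, 51.9], 'long_axis_deg': 93.1}
box {'n': 350, 'c': [416.3, -335.9], 'mean': [415.0, -346.9, 35.2], 'med_z': 36.0, 'size': [58.1, 85.1], 'long_axis_deg': 107.0}
knob {'n': 68, 'c': [416.2, -340.2], 'mean': [415.1, -341.8, 57.0], 'med_z': 59.5, 'size': [18.3, 44.0], 'long_axis_deg': 108.6}
```

View pics/side6.png

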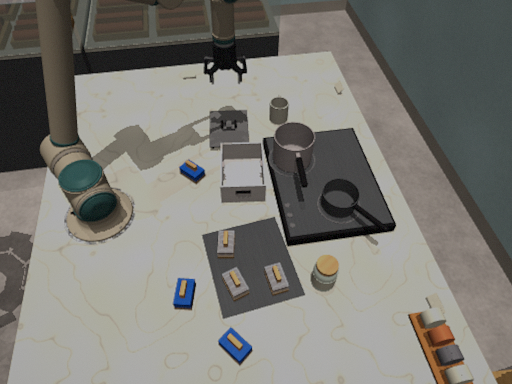

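Emit:
carry_out --pt "-0.007 -0.045 0 0" --pt "-0.014 -0.09 0 0" --pt "-0.021 -0.135 0 0" --pt "-0.028 -0.18 0 0" --pt "-0.035 -0.225 0 0" --pt "-0.042 -0.27 0 -0.01" --pt "-0.049 -0.315 0 -0.02" --pt "-0.056 -0.36 0 -0.03" --pt "-0.063 -0.405 0 -0.04" --pt "-0.07 -0.45 0 -0.05" --pt "-0.077 -0.49 -0.03 -0.06" --pt "-0.081 -0.521 -0.06 -0.07" --pt "-0.081 -0.521 -0.095 -0.07" --pt "-0.081 -0.521 -0.12 -0.07" --pt "-0.081 -0.521 -0.12 -0.07" --pt "-0.081 -0.521 -0.12 -0.07" --hand 0.05

```text
time: 23.7
tool_pos: [399.4, -201.0, 117.3]
orientation: [0.77, 0.637, -0.003, -0.004]
ft_force: [0.9, 0.4, 1.2]
width: 0.588
```

```bash
python3 st.py; cat > look.py <<'E'
import sys
from h import *
p=np.array(env.read_state()["tool_pos"])
for c in ["top","side"]:
    f=grab(c); 
    print(c,[(round(r["p"],2),w(f,r["centre"]).round(1).tolist()) for r in spot_point(c,"box1")])
    X=cloud(f)
    for a in sys.argv[1:]:
        x,y=map(float,a.split(",")); print(rect(X,(x-55,x+55),(y-55,y+55),(30,46)))
    x0,y0=(190,170) if c=="side" else (0,0)
    if c=="side":
        im=f["image"]; K=np.array(f["camera_matrix"]);V=np.array(f["view"])
        q=V@np.r_[p[:2],62,1];u=K@(q[:3]/q[2]); x0,y0=int(u[0])-50,max(0,int(u[1])-50)
        a=cv2.resize(im[y0:y0+80,x0:x0+100],None,fx=6,fy=6,interpolation=cv2.INTER_CUBIC)
        cv2.circle(a,(int((u[0]-x0+.5)*6),int((u[1]-y0+.5)*6)),3,(0,255,0),-1)
        cv2.imwrite(f"pics/l{env.read_state()['time']:.1f}.png",a)
E
python3 look.py 402,-199; ls pics
```

```text
23.7 q [-0.618  0.2    1.947 -0.006  1.003 -0.427] p [ 399.4 -201.   117.3] z [-0.01   0.001 -1.   ] psi -0.188 F [0.9 0.4 1.2] w 50.2
top [(0.85, [260.1, -341.5, -2.4]), (0.83, [530.8, -338.5, 0.8]), (0.65, [385.2, -511.1, -0.6]), (0.59, [318.5, 123.9, 0.5]), (0.54, [412.3, -336.7, 2.1])]
{'n': 8, 'c': [419.3, -149.5], 'mean': [417.7, -146.6, 315.9], 'med_z': 466.4, 'size': [7.1, 33.8], 'long_axis_deg': 109.0}
side [(0.92, [323.7, 121.7, -4.0]), (0.85, [261.3, -338.3, 0.4]), (0.73, [418.7, -334.4, 1.6]), (0.65, [385.0, -515.7, -3.3]), (0.63, [405.2, -200.3, 2.4]), (0.59, [535.6, -342.5, -0.0])]
{'n': 273, 'c': [406.3, -195.5], 'mean': [405.6, -210.6, 34.2], 'med_z': 35.6, 'size': [48.6, 94.9], 'long_axis_deg': 81.4}
l23.9.png
s1.png
s2.png
s3.png
s4.png
s5.png
side0.png
side6.png
t2.png
top0.png
top0b.png
top6.png
```

View pics/l23.9.png

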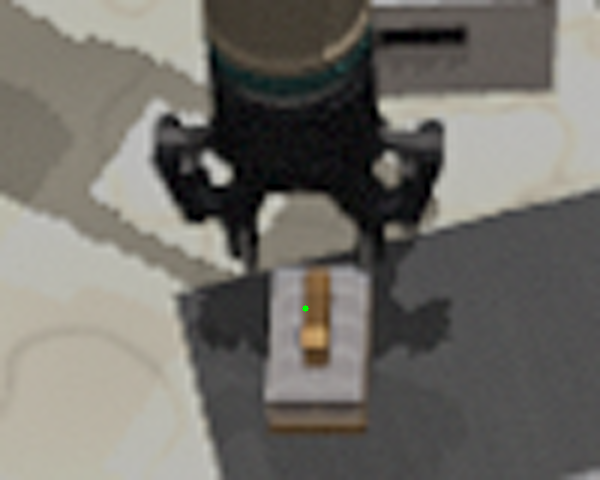

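Emit:
carry_out --pt "0.004 0.002 -0.02 0" --pt "0.004 0.002 -0.04 0" --pt "0.004 0.002 -0.056 0" --pt "0.004 0.002 -0.068 0" --pt "0.004 0.002 -0.068 0" --pt "0.004 0.002 -0.068 0"

```text
time: 24.5
tool_pos: [405.1, -199.7, 51.5]
orientation: [0.77, 0.638, -0.003, -0.001]
ft_force: [-0.3, -0.2, 0.3]
width: 0.581
```

Emit:
carry_out --pt "0 0 0 0" --pt "0 0 0 0" --pt "0 0 0 0" --pt "0 0 0 0" --pt "0 0 0 0" --hand 0.005 --force 30

```text
time: 25.0
tool_pos: [405.2, -199.7, 51.6]
orientation: [0.77, 0.638, -0.003, -0.001]
ft_force: [0.5, -0.5, -0.5]
width: 0.153
```

```bash
python3 st.py
```

```text
25.0 q [-0.609  0.292  2.03  -0.006  0.822 -0.417] p [ 405.2 -199.7   51.6] z [-0.005 -0.002 -1.   ] psi -0.187 F [ 0.5 -0.5 -0.5] w 13.1
```

Emit:
carry_out --pt "0 0 0.03 0" --pt "0 0 0.06 0" --pt "0 0 0.1 0" --pt "0.01 0.025 0.125 0.01" --pt "0.025 0.065 0.13 0.02" --pt "0.04 0.105 0.13 0.03" --pt "0.055 0.145 0.13 0.04" --pt "0.07 0.18 0.13 0.05" --pt "0.085 0.215 0.13 0.062" --pt "0.1 0.25 0.13 0.062" --pt "0.115 0.285 0.13 0.062" --pt "0.128 0.313 0.13 0.062" --pt "0.128 0.313 0.13 0.062" --pt "0.128 0.313 0.13 0.062"

```text
time: 26.4
tool_pos: [532.7, 113.6, 181.0]
orientation: [0.749, 0.662, -0.004, -0.001]
ft_force: [0.8, -0.4, -1.8]
width: 0.156
```

```bash
python3 st.py
```

```text
26.4 q [ 0.084  0.274  1.659 -0.003  1.216  0.209] p [532.7 113.6 181. ] z [-0.007 -0.003 -1.   ] psi -0.124 F [ 0.8 -0.4 -1.8] w 13.3
```

Emit:
carry_out --pt "0 0 -0.03 0" --pt "0 0 -0.06 0" --pt "0 0 -0.085 0" --pt "0 0 -0.105 0" --pt "0 0 -0.117 0" --pt "0 0 -0.122 0" --pt "0 0 -0.122 0" --pt "0 0 -0.122 0"

```text
time: 27.2
tool_pos: [533.5, 113.4, 59.9]
orientation: [0.75, 0.662, -0.003, -0.001]
ft_force: [0.3, 0.2, -0.7]
width: 0.154
```

```bash
python3 st.py
```

```text
27.2 q [ 0.084  0.396  1.82  -0.003  0.931  0.209] p [533.5 113.4  59.9] z [-0.005 -0.003 -1.   ] psi -0.124 F [ 0.3  0.2 -0.7] w 13.2
```

Emit:
carry_out --pt "0 0 -0.002 0" --pt "0 0 -0.002 0"

```text
time: 27.4
tool_pos: [534.0, 113.5, 58.5]
orientation: [0.75, 0.662, -0.002, -0.0]
ft_force: [-0.4, 0.3, -1.4]
width: 0.153
```

Emit:
carry_out --pt "0 0 0 0" --pt "0 0 0 0" --pt "0 0 0 0" --pt "0 0 0.03 0" --pt "0 0 0.07 0" --pt "0 0 0.11 0" --pt "0 0 0.14 0" --pt "0 -0.04 0.14 0.03" --pt "0 -0.09 0.14 0.06" --pt "0 -0.14 0.14 0.09" --pt "0 -0.19 0.14 0.12" --pt "0 -0.24 0.14 0.15" --pt "0 -0.29 0.14 0.18" --pt "0 -0.34 0.14 0.21" --pt "0 -0.39 0.14 0.23" --pt "0 -0.43 0.12 0.23" --pt "0 -0.455 0.09 0.23" --pt "0 -0.455 0.06 0.23" --pt "0 -0.455 0.06 0.23" --pt "0 -0.455 0.06 0.23" --hand 0.034

```text
time: 29.4
tool_pos: [533.9, -341.1, 118.5]
orientation: [0.669, 0.744, -0.002, -0.0]
ft_force: [0.6, 0.8, 0.1]
width: 0.398
```

```bash
python3 st.py; python3 look.py 535,-342; ls pics/l*
```

```text
29.4 q [-0.676  0.447  1.552 -0.005  1.144 -0.78 ] p [ 533.9 -341.1  118.5] z [-0.003 -0.002 -1.   ] psi 0.106 F [0.6 0.8 0.1] w 34.0
top [(0.93, [382.3, -513.5, -0.5]), (0.91, [528.8, 118.8, 4.6]), (0.83, [255.7, -342.9, -0.9]), (0.66, [319.0, 124.9, -0.6]), (0.53, [409.3, -337.5, -1.0]), (0.48, [534.8, -338.2, 0.9])]
{'n': 53, 'c': [521.5, -284.7], 'mean': [517.8, -307.7, 135.6], 'med_z': 38.8, 'size': [48.6, 120.4], 'long_axis_deg': 99.3}
side [(0.88, [386.5, -512.9, -1.2]), (0.87, [534.7, -343.1, -1.3]), (0.84, [537.9, 110.6, 7.0]), (0.77, [325.4, 121.2, -4.0]), (0.65, [263.1, -341.1, 0.1]), (0.21, [784.4, -3.1, -1.4])]
{'n': 335, 'c': [539.6, -339.5], 'mean': [536.3, -353.0, 34.5], 'med_z': 36.0, 'size': [59.9, 90.4], 'long_axis_deg': 97.5}
pics/l23.9.png
pics/l29.6.png
```

Emit:
carry_out --pt "0.001 0 -0.02 0" --pt "0.001 0 -0.04 0" --pt "0.001 0 -0.056 0" --pt "0.001 0 -0.067 0" --pt "0.001 0 -0.067 0" --pt "0.001 0 -0.067 0"

```text
time: 30.2
tool_pos: [536.8, -341.7, 54.6]
orientation: [0.668, 0.744, -0.002, 0.003]
ft_force: [0.5, -0.6, 1.0]
width: 0.399
```

Emit:
carry_out --pt "0 0 0 0" --pt "0 0 0 0" --pt "0 0 0 0" --pt "0 0 0 0" --pt "0 0 0 0" --hand 0.005 --force 30

```text
time: 30.7
tool_pos: [537.1, -341.9, 55.2]
orientation: [0.668, 0.744, -0.002, 0.003]
ft_force: [-0.6, 0.3, 2.9]
width: 0.151
```

Emit:
carry_out --pt "0 0 0.03 0" --pt "0 0 0.06 0" --pt "0 0 0.1 0" --pt "0 0 0.125 0" --pt "0 0 0.125 0"

```text
time: 31.2
tool_pos: [539.1, -343.5, 184.4]
orientation: [0.668, 0.744, -0.002, 0.008]
ft_force: [0.9, -0.1, -1.2]
width: 0.151
```

```bash
python3 st.py
```

```text
31.2 q [-0.674  0.397  1.46  -0.004  1.27  -0.78 ] p [ 539.1 -343.5  184.4] z [ 0.009 -0.013 -1.   ] psi 0.107 F [ 0.9 -0.1 -1.2] w 12.9
```

Emit:
carry_out --pt "0 0.03 0 -0.02" --pt "-0.002 0.07 0 -0.05" --pt "-0.004 0.11 0 -0.08" --pt "-0.006 0.15 0 -0.11" --pt "-0.008 0.19 0 -0.14" --pt "-0.01 0.23 0 -0.17" --pt "-0.012 0.27 0 -0.2" --pt "-0.014 0.31 0 -0.231" --pt "-0.016 0.34 0 -0.231" --pt "-0.018 0.361 0 -0.231" --pt "-0.018 0.361 -0.02 -0.231" --pt "-0.018 0.361 -0.02 -0.231" --pt "-0.018 0.361 -0.02 -0.231"

```text
time: 32.5
tool_pos: [520.0, 17.5, 163.1]
orientation: [0.749, 0.662, -0.004, 0.006]
ft_force: [0.7, 0.0, -1.6]
width: 0.153
```

```bash
python3 st.py
```

```text
32.5 q [-0.09   0.249  1.743 -0.015  1.145  0.039] p [520.   17.5 163.1] z [ 0.003 -0.014 -1.   ] psi -0.123 F [ 0.7  0.  -1.6] w 13.0
```

Emit:
carry_out --pt "0 0 -0.03 0" --pt "0 0 -0.06 0" --pt "0 0 -0.085 0" --pt "0 0 -0.097 0" --pt "0 0 -0.102 0" --pt "0 0 -0.102 0" --pt "0 0 -0.102 0"

```text
time: 33.2
tool_pos: [521.3, 17.1, 62.1]
orientation: [0.75, 0.662, -0.003, 0.007]
ft_force: [1.0, 0.2, -2.5]
width: 0.153
```

```bash
python3 st.py
```

```text
33.2 q [-0.091  0.359  1.877 -0.018  0.898  0.044] p [521.3  17.1  62.1] z [ 0.005 -0.014 -1.   ] psi -0.124 F [ 1.   0.2 -2.5] w 13.1
```

Emit:
carry_out --pt "0 0 -0.0015 0" --pt "0 0 -0.0015 0"

```text
time: 33.4
tool_pos: [522.1, 17.0, 61.2]
orientation: [0.75, 0.662, -0.002, 0.008]
ft_force: [-0.3, -0.1, -1.9]
width: 0.157
```

Emit:
carry_out --pt "0 0 0 0" --pt "0 0 0 0" --pt "0 0 0 0" --pt "0 0 0.03 0" --pt "0 0 0.07 0" --pt "0 0 0.11 0" --pt "0 0 0.13 0" --pt "-0.01 -0.04 0.13 0.05" --pt "-0.025 -0.08 0.13 0.1" --pt "-0.037 -0.12 0.13 0.15" --pt "-0.05 -0.16 0.13 0.2" --pt "-0.062 -0.2 0.13 0.25" --pt "-0.074 -0.24 0.13 0.3" --pt "-0.086 -0.28 0.13 0.35" --pt "-0.098 -0.32 0.12 0.4" --pt "-0.109 -0.356 0.09 0.434" --pt "-0.109 -0.356 0.06 0.434" --pt "-0.109 -0.356 0.06 0.434" --pt "-0.109 -0.356 0.06 0.434" --hand 0.034

```text
time: 35.3
tool_pos: [413.0, -338.5, 121.2]
orientation: [0.59, 0.808, -0.0, 0.007]
ft_force: [-0.2, 0.5, 1.2]
width: 0.399
```

```bash
python3 st.py; python3 look.py 412,-338; ls pics/l*
```

```text
35.3 q [-0.819  0.302  1.784  0.003  1.04  -1.13 ] p [ 413.  -338.5  121.2] z [ 0.012 -0.009 -1.   ] psi 0.31 F [-0.2  0.5  1.2] w 34.1
top [(0.91, [318.1, 125.5, 0.0]), (0.73, [521.2, 20.9, 5.7]), (0.66, [260.6, -340.1, -0.7]), (0.64, [411.7, -336.5, 0.3]), (0.46, [498.4, 66.9, -0.9])]
{'n': 85, 'c': [402.2, -283.8], 'mean': [410.7, -300.1, 118.2], 'med_z': 38.3, 'size': [35.7, 108.7], 'long_axis_deg': 102.3}
side [(0.85, [263.6, -341.7, -1.1]), (0.77, [384.2, -512.8, 0.1]), (0.71, [417.7, -335.7, -0.3]), (0.7, [322.5, 120.2, -4.3]), (0.51, [537.4, 113.7, 6.4])]
{'n': 336, 'c': [416.7, -337.5], 'mean': [415.5, -349.2, 34.8], 'med_z': 36.0, 'size': [58.8, 83.8], 'long_axis_deg': 109.8}
pics/l23.9.png
pics/l29.6.png
pics/l35.5.png
```

Emit:
carry_out --pt "0 0.001 -0.02 0" --pt "0 0.001 -0.04 0" --pt "-0.001 0.001 -0.056 0" --pt "-0.001 0.001 -0.07 0" --pt "-0.001 0.001 -0.07 0" --pt "-0.001 0.001 -0.07 0"

```text
time: 36.1
tool_pos: [414.0, -338.1, 53.9]
orientation: [0.589, 0.808, -0.001, 0.01]
ft_force: [0.7, -1.0, 0.6]
width: 0.4
```

Emit:
carry_out --pt "0 0 0 0" --pt "0 0 0 0" --pt "0 0 0 0" --pt "0 0 0 0" --pt "0 0 0 0" --hand 0.005 --force 30

```text
time: 36.6
tool_pos: [414.2, -338.4, 54.6]
orientation: [0.589, 0.808, -0.001, 0.011]
ft_force: [-1.0, 0.3, 5.0]
width: 0.152
```

Emit:
carry_out --pt "0 0 0.03 0" --pt "0 0 0.06 0" --pt "0 0 0.1 0" --pt "0 0 0.125 0" --pt "0 0 0.125 0"

```text
time: 37.1
tool_pos: [416.0, -340.2, 183.1]
orientation: [0.589, 0.808, -0.002, 0.015]
ft_force: [-0.0, -0.5, -1.9]
width: 0.153
```

```bash
python3 st.py
```

```text
37.1 q [-0.817  0.243  1.698  0.003  1.171 -1.13 ] p [ 416.  -340.2  183.1] z [ 0.022 -0.02  -1.   ] psi 0.312 F [-0.  -0.5 -1.9] w 13.0
```

Emit:
carry_out --pt "0.003 0.03 0 -0.05" --pt "0.008 0.07 0 -0.1" --pt "0.013 0.11 0 -0.15" --pt "0.018 0.15 0 -0.2" --pt "0.023 0.19 0 -0.25" --pt "0.028 0.23 0 -0.3" --pt "0.033 0.27 0 -0.35" --pt "0.038 0.31 0 -0.4" --pt "0.043 0.34 0 -0.437" --pt "0.047 0.365 0 -0.437" --pt "0.047 0.365 -0.02 -0.437" --pt "0.047 0.365 -0.02 -0.437" --pt "0.047 0.365 -0.02 -0.437" --pt "0.047 0.365 -0.02 -0.437"

```text
time: 38.5
tool_pos: [463.0, 24.3, 163.0]
orientation: [0.75, 0.661, -0.005, 0.014]
ft_force: [0.3, 1.6, -1.4]
width: 0.155
```

```bash
python3 st.py
```

```text
38.5 q [-0.077  0.164  1.86  -0.03   1.104  0.062] p [463.   24.3 163. ] z [ 0.011 -0.028 -1.   ] psi -0.126 F [ 0.3  1.6 -1.4] w 13.2
```

Emit:
carry_out --pt "0 0 -0.03 0" --pt "0 0 -0.06 0" --pt "0 0 -0.085 0" --pt "0 0 -0.097 0" --pt "0 0 -0.102 0" --pt "0 0 -0.103 0" --pt "0 0 -0.103 0" --pt "0 0 -0.103 0"

```text
time: 39.3
tool_pos: [463.9, 24.0, 60.8]
orientation: [0.75, 0.661, -0.004, 0.015]
ft_force: [-0.3, 0.4, 0.1]
width: 0.15
```

Emit:
carry_out --pt "0 0 0 0" --pt "0 0 0 0" --pt "0 0 0 0" --pt "0 0 0.03 0" --pt "0 0 0.07 0" --pt "0 0 0.11 0" --pt "0 0 0.15 0" --pt "0 0 0.2 0" --pt "0 0 0.2 0" --pt "0 0 0.2 0" --pt "0 0 0.2 0" --hand 0.034

```text
time: 40.4
tool_pos: [462.9, 24.1, 259.5]
orientation: [0.75, 0.661, -0.005, 0.014]
ft_force: [-0.5, 0.2, -0.7]
width: 0.401
```

```bash
python3 st.py
```

```text
40.4 q [-0.077  0.089  1.695 -0.028  1.345  0.055] p [462.9  24.1 259.5] z [ 0.011 -0.028 -1.   ] psi -0.126 F [-0.5  0.2 -0.7] w 34.3
```

Emit:
carry_out --pt "0.02 0 0.02 -0.12" --pt "0.04 0 0.04 -0.24" --pt "0.06 0 0.06 -0.36" --pt "0.08 0 0.08 -0.48" --pt "0.1 0 0.1 -0.6" --pt "0.12 0 0.12 -0.72" --pt "0.14 0 0.14 -0.84" --pt "0.16 0 0.16 -0.96" --pt "0.18 0 0.17 -1.08" --pt "0.2 0 0.17 -1.2" --pt "0.22 0 0.17 -1.32" --pt "0.24 0 0.17 -1.44" --pt "0.26 0 0.17 -1.56" --pt "0.28 0 0.17 -1.68" --pt "0.29 0 0.17 -1.8" --pt "0.29 0 0.17 -1.92" --pt "0.29 0 0.17 -2.02" --pt "0.29 0 0.17 -2.02" --pt "0.29 0 0.17 -2.02"

```text
time: 42.3
tool_pos: [753.0, 24.1, 427.5]
orientation: [0.959, -0.283, -0.016, 0.004]
ft_force: [-0.1, -0.4, 0.1]
width: 0.401
```

Emit:
carry_out --pt "0.3 0 0.24 0" --pt "0.3 0 0.24 0" --pt "0.3 0 0.24 0" --pt "0.3 0 0.24 0"

```text
time: 42.7
tool_pos: [793.5, 21.5, 454.6]
orientation: [0.959, -0.282, 0.001, -0.002]
ft_force: [-1.1, 0.5, 0.2]
width: 0.401
```

```bash
python3 st.py; python3 - <<'E'
from h import *
for c in ["top","side"]:
    f=grab(c); X=cloud(f)
    print(c,[(n,round(r["p"],2),w(f,r["centre"]).round().tolist()) for n in ("box1","lid_grip","carrier") for r in spot_point(c,n)])
    im=f["image"]
    a=im[90:240,150:350] if c=="side" else im[140:320,140:380]
    cv2.imwrite(f"pics/{c}7.png",cv2.resize(a,None,fx=3.3,fy=3.3,interpolation=cv2.INTER_CUBIC))
E
```

```text
42.7 q [-0.062  0.717  0.222  0.004  2.199  2.084] p [793.5  21.5 454.6] z [ 0.003  0.003 -1.   ] psi -2.143 F [-1.1  0.5  0.2] w 34.3
top [('box1', 0.85, [259.0, -341.0, 0.0]), ('box1', 0.84, [322.0, 123.0, 3.0]), ('box1', 0.82, [385.0, -514.0, -0.0]), ('box1', 0.65, [518.0, 14.0, 6.0]), ('lid_grip', 0.6, [479.0, 325.0, 42.0])]
side [('box1', 0.8, [384.0, -511.0, -0.0]), ('box1', 0.73, [470.0, 28.0, 5.0]), ('box1', 0.67, [264.0, -339.0, 1.0]), ('box1', 0.63, [524.0, 11.0, 3.0]), ('box1', 0.59, [324.0, 122.0, -2.0]), ('box1', 0.58, [546.0, 90.0, 6.0]), ('box1', 0.32, [482.0, 319.0, 12.0]), ('lid_grip', 0.89, [487.0, 317.0, 37.0]), ('carrier', 0.95, [498.0, 68.0, -2.0])]
```

View pics/side7.png

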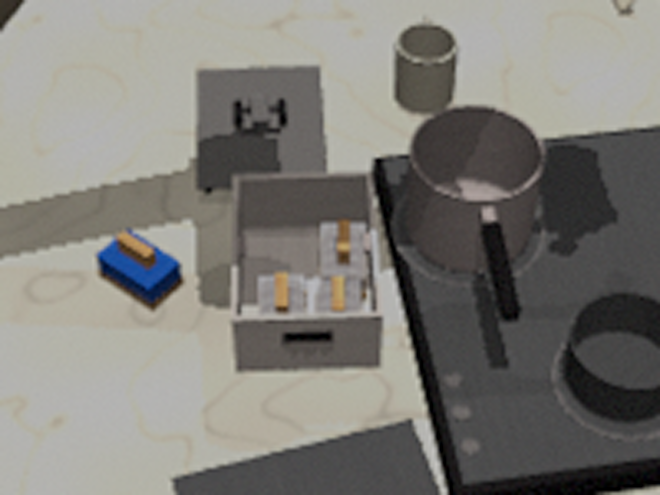

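```bash
python3 - <<'E'
from h import *
for c in ["top","side"]:
    f=grab(c); X=cloud(f); print(c)
    for nm,xr,yr in [("S1",(500,575),(50,150)),("S3",(495,545),(-20,48)),("S4",(430,490),(-20,60))]:
        print(nm,"knob",rect(X,xr,yr,(60,76)),"\n   top",rect(X,xr,yr,(37,50)))
    im=f["image"]
    a=im[130:190,215:285] if c=="side" else im[165:245,170:260]
    cv2.imwrite(f"pics/{c}8.png",cv2.resize(a,None,fx=7,fy=7,interpolation=cv2.INTER_CUBIC))
E
```

```text
top
S1 knob None 
   top None
S3 knob {'n': 25, 'c': [517.4, -3.1], 'mean': [516.4, -2.9, 60.9], 'med_z': 66.7, 'size': [12.2, 16.8], 'long_axis_deg': 90.6} 
   top {'n': 78, 'c': [500.6, -8.2], 'mean': [515.5, -10.7, 82.1], 'med_z': 45.0, 'size': [27.8, 78.7], 'long_axis_deg': 1.1}
S4 knob None 
   top None
side
S1 knob {'n': 40, 'c': [547.6, 89.9], 'mean': [546.9, 86.0, 58.9], 'med_z': 64.7, 'size': [10.9, 60.3], 'long_axis_deg': 79.8} 
   top {'n': 163, 'c': [545.1, 72.8], 'mean': [544.2, 76.4, 44.6], 'med_z': 41.8, 'size': [47.3, 96.1], 'long_axis_deg': 80.6}
S3 knob {'n': 40, 'c': [525.4, 4.2], 'mean': [525.8, 7.1, 61.5], 'med_z': 65.5, 'size': [10.5, 83.2], 'long_axis_deg': 80.0} 
   top {'n': 70, 'c': [525.8, 3.4], 'mean': [522.2, 14.3, 49.2], 'med_z': 42.7, 'size': [46.0, 81.5], 'long_axis_deg': 80.7}
S4 knob {'n': 44, 'c': [470.5, 30.5], 'mean': [469.5, 22.9, 58.5], 'med_z': 64.0, 'size': [9.8, 63.6], 'long_axis_deg': 81.4} 
   top {'n': 99, 'c': [467.7, 14.2], 'mean': [467.7, 23.9, 47.4], 'med_z': 42.0, 'size': [45.2, 95.2], 'long_axis_deg': 82.2}
```

View pics/top8.png

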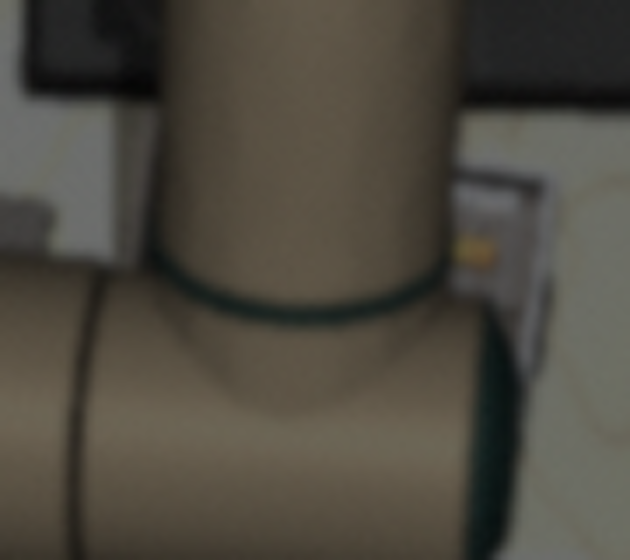

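View pics/side8.png

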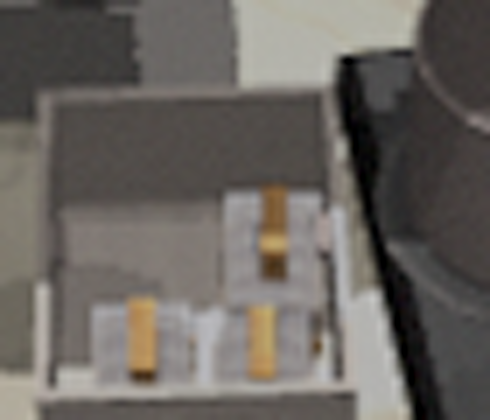

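Emit:
carry_out --pt "-0.03 0.02 0 0.12" --pt "-0.06 0.04 0 0.24" --pt "-0.09 0.06 0 0.36" --pt "-0.12 0.09 -0.02 0.48" --pt "-0.15 0.12 -0.04 0.6" --pt "-0.18 0.15 -0.06 0.72" --pt "-0.21 0.18 -0.08 0.84" --pt "-0.24 0.21 -0.1 0.96" --pt "-0.26 0.24 -0.12 1.08" --pt "-0.28 0.26 -0.14 1.2" --pt "-0.3 0.28 -0.16 1.32" --pt "-0.313 0.299 -0.18 1.44" --pt "-0.313 0.299 -0.2 1.56" --pt "-0.313 0.299 -0.22 1.68" --pt "-0.313 0.299 -0.22 1.8" --pt "-0.313 0.299 -0.22 1.92" --pt "-0.313 0.299 -0.22 2.025" --pt "-0.313 0.299 -0.22 2.025" --pt "-0.313 0.299 -0.22 2.025" --pt "-0.313 0.299 -0.22 2.025" --hand 0.0854

```text
time: 45.2
tool_pos: [480.0, 320.6, 235.5]
orientation: [0.748, 0.663, -0.001, -0.002]
ft_force: [-0.6, -0.3, -0.7]
width: 1.005
```

```bash
python3 st.py; python3 - <<'E'
from h import *
for c in ["top","side"]:
    f=grab(c); X=cloud(f); print(c)
    print([(n,round(r["p"],2),w(f,r["centre"]).round().tolist()) for n in ("box1","lid_grip","lid","carrier") for r in spot_point(c,n)])
    print("lid",rect(X,(380,580),(200,430),(15,34)))
    if c=="top":
        a=f["image"][165:245,150:260]
        cv2.imwrite(f"pics/{c}9.png",cv2.resize(a,None,fx=6,fy=6,interpolation=cv2.INTER_CUBIC))
E
```

```text
45.2 q [0.466 0.283 1.505 0.004 1.357 0.586] p [480.  320.6 235.5] z [-0.004  0.002 -1.   ] psi -0.121 F [-0.6 -0.3 -0.7] w 85.8
top
[('box1', 0.89, [464.0, 28.0, 10.0]), ('box1', 0.88, [384.0, -513.0, -2.0]), ('box1', 0.74, [540.0, 98.0, 4.0]), ('box1', 0.69, [259.0, -342.0, 0.0]), ('box1', 0.67, [318.0, 122.0, 1.0]), ('box1', 0.58, [517.0, 13.0, 5.0]), ('lid_grip', 0.71, [479.0, 322.0, 43.0]), ('lid', 0.9, [477.0, 326.0, 18.0]), ('carrier', 0.65, [498.0, 69.0, -2.0])]
lid {'n': 1611, 'c': [476.5, 319.2], 'mean': [473.3, 287.1, 26.3], 'med_z': 25.6, 'size': [152.9, 198.4], 'long_axis_deg': 83.4}
side
[('box1', 0.87, [386.0, -513.0, 0.0]), ('box1', 0.74, [469.0, 28.0, 7.0]), ('box1', 0.71, [542.0, 89.0, 5.0]), ('box1', 0.63, [325.0, 121.0, -3.0]), ('box1', 0.62, [261.0, -340.0, 3.0]), ('box1', 0.61, [525.0, 11.0, 4.0]), ('lid_grip', 0.58, [485.0, 318.0, 36.0]), ('lid_grip', 0.56, [695.0, 360.0, -1.0]), ('lid_grip', 0.55, [500.0, 68.0, -1.0]), ('lid', 0.62, [478.0, 318.0, 12.0]), ('carrier', 0.86, [498.0, 69.0, -2.0])]
lid {'n': 1192, 'c': [483.4, 286.2], 'mean': [483.0, 309.0, 25.0], 'med_z': 23.6, 'size': [152.7, 274.5], 'long_axis_deg': 83.6}
```

View pics/top9.png

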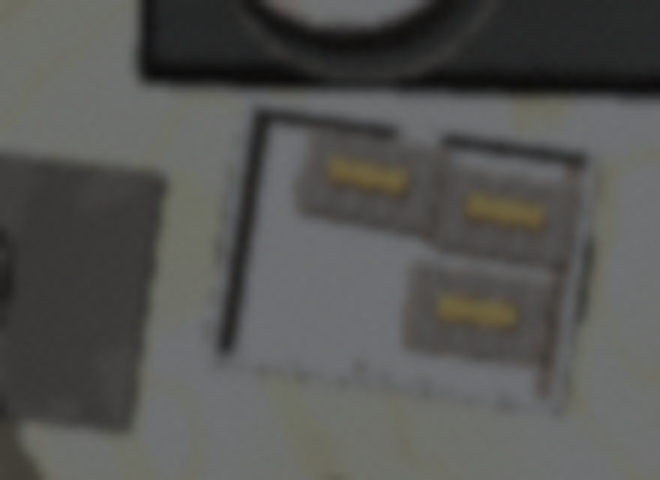

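All three boxes stand upright inside the carrier. The far one was nudged (now at 370,177 in the crop) but is still within limits. Next I re-grasp the lid.

Emit:
carry_out --pt "0 0 -0.04 0" --pt "0 0 -0.08 0" --pt "0 0 -0.12 0" --pt "0 0 -0.15 0" --pt "0 0 -0.17 0" --pt "0 0 -0.18 0" --pt "0 0 -0.18 0" --pt "0 0 -0.18 0" --pt "0 0 -0.18 0"

```text
time: 46.6
tool_pos: [481.1, 321.2, 56.8]
orientation: [0.748, 0.664, 0.0, -0.002]
ft_force: [-0.5, -0.5, -0.6]
width: 1.0
```

```bash
python3 st.py
```

```text
46.6 q [0.466 0.437 1.754 0.005 0.951 0.582] p [481.1 321.2  56.8] z [-0.002  0.003 -1.   ] psi -0.119 F [-0.5 -0.5 -0.6] w 85.4
```

Emit:
carry_out --pt "-0.001 -0.001 -0.01 0" --pt "-0.001 -0.001 -0.018 0" --pt "-0.001 -0.001 -0.018 0" --pt "-0.001 -0.001 -0.018 0" --pt "-0.001 -0.001 -0.018 0"

```text
time: 47.1
tool_pos: [480.2, 320.2, 38.9]
orientation: [0.748, 0.664, 0.0, -0.002]
ft_force: [0.1, 0.9, 0.7]
width: 0.997
```

Emit:
carry_out --pt "0 0 0 0" --pt "0 0 0 0" --pt "0 0 0 0" --pt "0 0 0 0" --pt "0 0 0 0" --pt "0 0 0 0" --pt "0 0 0 0" --hand 0.03 --force 50

```text
time: 47.8
tool_pos: [480.8, 320.6, 40.9]
orientation: [0.748, 0.664, 0.001, -0.002]
ft_force: [-1.3, -0.8, 10.9]
width: 0.463
```

```bash
python3 st.py
```

```text
47.8 q [0.465 0.454 1.774 0.005 0.911 0.581] p [480.8 320.6  40.9] z [ 0.     0.004 -1.   ] psi -0.119 F [-1.3 -0.8 10.9] w 39.5
```

Emit:
carry_out --pt "0 0 0.02 0" --pt "0 0 0.05 0" --pt "0 0 0.09 0" --pt "0 0 0.125 0" --pt "0 0 0.14 0" --pt "0.002 -0.03 0.14 0" --pt "0.004 -0.065 0.14 0" --pt "0.006 -0.1 0.14 0" --pt "0.008 -0.135 0.14 0" --pt "0.01 -0.17 0.14 0" --pt "0.012 -0.2 0.14 0" --pt "0.014 -0.23 0.14 0" --pt "0.016 -0.252 0.14 0" --pt "0.016 -0.252 0.12 0" --pt "0.016 -0.252 0.11 0" --pt "0.016 -0.252 0.11 0" --pt "0.016 -0.252 0.11 0" --pt "0.016 -0.252 0.11 0" --pt "0.016 -0.252 0.11 0"

```text
time: 49.7
tool_pos: [497.3, 69.0, 151.5]
orientation: [0.748, 0.664, 0.002, -0.001]
ft_force: [-0.8, -0.0, -5.1]
width: 0.455
```

```bash
python3 st.py; python3 - <<'E'
from h import *
f=grab("side"); a=f["image"][70:190,190:350]
cv2.imwrite("pics/s10.png",cv2.resize(a,None,fx=5,fy=5,interpolation=cv2.INTER_CUBIC))
E
```

```text
49.7 q [-0.004  0.234  1.797  0.005  1.109  0.112] p [497.3  69.  151.5] z [ 0.001  0.004 -1.   ] psi -0.118 F [-0.8 -0.  -5.1] w 38.8
```

View pics/s10.png

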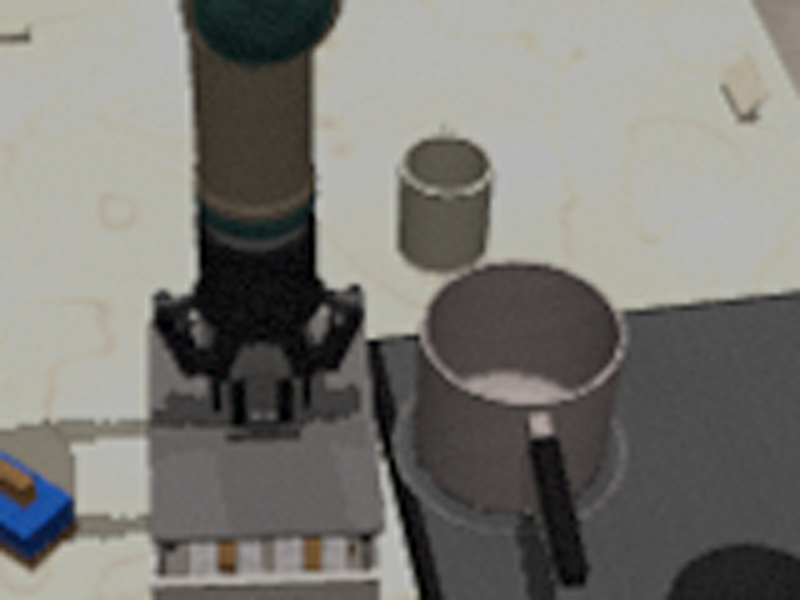

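Emit:
carry_out --pt "0 -0.001 -0.008 0" --pt "0 -0.001 -0.016 0" --pt "0 -0.001 -0.022 0" --pt "0 -0.001 -0.027 0" --pt "0 -0.001 -0.032 0" --pt "0 -0.001 -0.036 0" --pt "0 -0.001 -0.039 0" --pt "0 -0.001 -0.039 0" --pt "0 -0.001 -0.039 0"

```text
time: 50.65
tool_pos: [497.2, 68.0, 112.5]
orientation: [0.748, 0.664, 0.002, -0.001]
ft_force: [0.7, 1.0, -4.7]
width: 0.46
```

```bash
python3 st.py
```

```text
50.65 q [-0.006  0.275  1.853  0.005  1.013  0.109] p [497.2  68.  112.5] z [ 0.001  0.004 -1.   ] psi -0.118 F [ 0.7  1.  -4.7] w 39.3
```

Still hanging freely, so the feet have entered the corners without contact. I'll lower it the last few millimetres.

Emit:
carry_out --pt "0 0 -0.001 0" --pt "0 0 -0.002 0" --pt "0 0 -0.0025 0" --pt "0 0 -0.0025 0" --pt "0 0 -0.0025 0"

```text
time: 51.15
tool_pos: [497.3, 68.0, 111.1]
orientation: [0.748, 0.664, 0.002, -0.001]
ft_force: [-1.8, 0.2, 5.6]
width: 0.455
```

```bash
python3 st.py
```

```text
51.15 q [-0.006  0.276  1.855  0.005  1.008  0.109] p [497.3  68.  111.1] z [ 0.002  0.004 -1.   ] psi -0.118 F [-1.8  0.2  5.6] w 38.9
```

Emit:
carry_out --pt "0 0 0 0" --pt "0 0 0 0" --pt "0 0 0 0" --pt "0 0 0 0" --pt "0 0 0 0" --pt "0 0 0.02 0" --pt "0 0 0.05 0" --pt "0 0 0.09 0" --pt "0 0 0.13 0" --pt "0 0.03 0.16 0" --pt "-0.03 0.07 0.17 0" --pt "-0.06 0.11 0.17 0" --pt "-0.09 0.15 0.17 0" --pt "-0.12 0.19 0.17 0" --pt "-0.15 0.23 0.17 0" --pt "-0.15 0.25 0.17 0" --pt "-0.15 0.25 0.17 0" --pt "-0.15 0.25 0.17 0" --hand 0.0854

```text
time: 52.95
tool_pos: [347.2, 317.8, 280.9]
orientation: [0.747, 0.665, 0.002, -0.001]
ft_force: [0.3, 1.0, 0.0]
width: 1.0
```

```bash
python3 st.py; python3 - <<'E'
from h import *
for c in ["top","side"]:
    f=grab(c); X=cloud(f); print(c)
    print([(n,round(r["p"],2),w(f,r["centre"]).round().tolist()) for n in ("lid_grip","lid","carrier","pan_grip","pan_axis","milk_pan","jar","mug") for r in spot_point(c,n)[:2]])
    print("lid",rect(X,(400,590),(-60,200),(90,106)))
    m=(abs(X[...,0]-498)<65)&(abs(X[...,1]-69)<90)&(X[...,2]>85)&(X[...,2]<104)
    P=X[m]; A=np.c_[P[:,:2]-[498,69],np.ones(len(P))]; k=np.linalg.lstsq(A,P[:,2],rcond=None)[0]; print("plane",k.round(4))
    if c=="side":
        a=f["image"][110:210,210:340]
        cv2.imwrite("pics/s11.png",cv2.resize(a,None,fx=6,fy=6,interpolation=cv2.INTER_CUBIC))
E
```

```text
52.95 q [0.592 0.092 1.638 0.002 1.408 0.709] p [347.2 317.8 280.9] z [ 0.002  0.003 -1.   ] psi -0.117 F [0.3 1.  0. ] w 85.4
top
[('lid_grip', 0.71, [496.0, 70.0, 107.0]), ('lid', 0.64, [496.0, 70.0, 87.0]), ('lid', 0.58, [774.0, -3.0, -2.0]), ('carrier', 0.6, [673.0, -365.0, -1.0]), ('pan_grip', 0.7, [667.0, -65.0, 147.0]), ('milk_pan', 0.97, [787.0, -126.0, 39.0]), ('jar', 0.59, [672.0, -362.0, 0.0]), ('jar', 0.45, [497.0, 71.0, 112.0]), ('mug', 0.89, [688.0, 364.0, -1.0])]
lid {'n': 2262, 'c': [493.5, 66.7], 'mean': [493.7, 66.5, 93.8], 'med_z': 95.4, 'size': [151.6, 201.6], 'long_axis_deg': 82.4}
plane [2.00000e-03 3.80000e-03 9.54666e+01]
side
[('lid_grip', 0.67, [672.0, -367.0, 2.0]), ('lid_grip', 0.66, [507.0, 66.0, 106.0]), ('lid', 0.9, [496.0, 65.0, 83.0]), ('carrier', 0.79, [499.0, 71.0, -0.0]), ('carrier', 0.69, [498.0, 65.0, 84.0]), ('pan_grip', 0.84, [672.0, -70.0, 147.0]), ('pan_grip', 0.38, [780.0, -6.0, -3.0]), ('pan_axis', 0.72, [690.0, 93.0, 146.0]), ('milk_pan', 0.73, [787.0, -127.0, 45.0]), ('jar', 0.93, [674.0, -370.0, 0.0]), ('mug', 0.86, [694.0, 360.0, -1.0]), ('mug', 0.54, [673.0, -71.0, 149.0])]
lid {'n': 1690, 'c': [509.3, 87.9], 'mean': [501.1, 54.1, 91.9], 'med_z': 93.5, 'size': [158.6, 254.5], 'long_axis_deg': 82.7}
plane [ 3.00000e-04 -1.90000e-03  9.37589e+01]
```

View pics/s11.png

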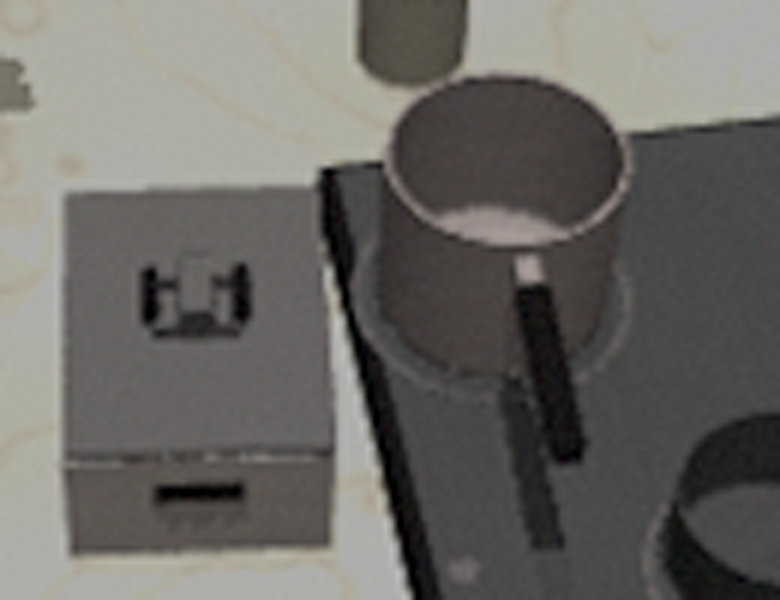

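The lid lies flat and flush, with the button faces at about x=143 and x=250 in the crop. That is the sprung-out spacing. I'll hand in.

```bash
python3 -c "
from bench import env
print(env.job_done())"
```

```text
the job is handed in; nothing more can be done
None
```

I swung the saucepan handle in over the hob, took the lid off and laid it flat on the counter, and set the three kraft macaron boxes in the carrier. I then put the lid back with both buttons out and handed the job in at about 53 s. `job_done()` gives no verdict.

**Last checks, from the final pictures:**
- **Lid:** it is level within about 0.004 rad, at the same height as at the start, and about 1–3 mm off centre on the carrier. The buttons look about 60 mm apart, which matches sprung out.
- **Saucepan:** its turn is about 1.46 rad.
- **Other things:** the milk pan, jar and mug are within a few millimetres of where they were at the start, about the accuracy of the detections.
- **Boxes:** all three stood upright on the carrier's floor just before the lid went on. I could not see them after that.

**What did not go to plan:**
- **First swing:** it drove the last joint to its end stop. It read -2.704 against a limit of -2.7, and the tool tilted about 0.23 rad. I straightened the tool by overreaching upward in free space, then finished the swing with the jaws turned the other way. If that reading counts as passing a joint's range, the run may fail on it.
- **Box knocked aside:** the first box placed was pushed about 2 cm inside the carrier. It was still upright and within limits, so I left it.
- **Camera offset:** the two cameras disagreed by about 7 mm in x, so I used their average, which agreed with where the tool gripped.

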